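# Stack a flow cell in its assembly nest and hook its cover down

### The job

Build up the flat flow cell in the bolted-down assembly nest: slide the thick body block along the table through the low mouth, under the front bar, until it is home against the back wall, then lay the window-frame spacer flat and square on it inside the pocket. Last, tilt the cover, hook its tongue under the lip of the front bar and swing its other end down so that it lies flat on the spacer, and let go. Leave the other things on the table where they are.

Things in the scene. Friction and masses are not known exactly. Their poses are not given: they have to be found in the camera images.
- nest: Dark steel nest fixed to the table. Origin on the table at the pocket's centre; z up, +x from the mouth (robot side) to the back wall. Inner faces: back wall x=42, sides y=+-47 mm; walls 12 mm thick, 44 high, bevelled inside from z=38. Bar over the mouth x -60..-42; opening from above 84 (x) by 94 (y) mm. Outer x -60..54, y -59..59 mm; bolted feet 12 mm high reach y=+-79 mm.
- bar_lip (a point): Middle of the lower edge of the front bar's lip, at nest x=-42, y=0, z=46 mm, axes as the nest. Under the lip a groove in the bar's pocket side, z 33 to 46 mm, goes 10 mm deep, to x=-52 mm; the lip's top (highest point of the nest) is at z=54 mm.
- mouth (a point): Middle of the mouth at table height, on the bar's front face: nest x=-60, y=0, z=0 mm, axes as the nest. Mouth 94 mm wide, 26 mm high under the bar. In front of it two low guides, 20 mm high, flare outwards at about 30 deg to nest x=-90 mm.
- cell_body: Thick plain aluminium block, 102 (x) by 88 (y) by 24 (z) mm, 0.3-0.6 kg, too wide to grasp; origin at the centre of its underside. Starts flat before the mouth, 20 to 50 mm short of it, up to 7 mm sideways and 0.2 rad askew. Home: front face on the back wall, origin at nest x=-9, y=0 mm, rear face flush with the bar's front.
- spacer: Grey plastic frame, 78 (x) by 89 (y) by 10 (z) mm, 0.12 kg, with two through windows 58 (x) by 32 (y) mm beside a middle web, 10 mm wide, along x: grip the web across y, a finger in each window. Origin at the centre of the underside. Lies flat left of the block and nest (may swap places with the cover). Home: on the block, origin at nest 0, 0, 24 mm, either way round.
- cover: Aluminium plate 80 (x) by 89 (y) by 8 (z) mm, 0.25 kg; tongue on its -x edge 10 mm long, 80 wide, 5 thick, level with the underside. Gripping rib on top: 12 mm thick (y), 50 long (x), z 8 to 44, over the origin. Origin: centre of the plate's underside. Starts flat, tongue roughly to the robot. Home: origin at nest 0, 0, 34 mm; 90 mm long over all, it cannot drop in flat.
- tongue_edge (a point): Middle of the lower end edge of the cover's tongue, at x=-50, y=0, z=0 mm of the cover.
- timer: White timer 66x66x19 mm, origin under its centre; bystander.
- tape_roll: Roll of tape, 105 mm across, 25 mm high, origin under its centre; bystander.
- marker: Marker pen 135 mm long, lying; bystander.
- septa_tin: Round white tin, 66 mm across, 26 mm high, origin under its centre; bystander.

How it is judged:
On the way, in this order (a step that is already met when the one before it is completed fails the run):
1. the body block is home in the nest, on the back wall and square (x of cell_body in the frame of nest between -0.0125 and -0.005 m and y of cell_body in the frame of nest between -0.005 and 0.005 m and angle between the x axis of cell_body and the x axis of nest, either way round below 0.06 rad and height (world z) of cell_body below 0.003 m), for 0.2 s.
2. the spacer lies flat and square on the body in the pocket (all of step 1 and x of spacer in the frame of nest between -0.005 and 0.005 m and y of spacer in the frame of nest between -0.005 and 0.005 m and z of spacer in the frame of nest between 0.0215 and 0.0265 m and angle between the x axis of spacer and the x axis of nest, either way round below 0.09 rad and angle between spacer's own z axis and vertical below 0.04 rad), for 0.2 s.
3. the cover, tilted, has its tongue under the lip of the front bar (x of tongue_edge in the frame of nest between -0.054 and -0.0445 m and y of tongue_edge in the frame of nest between -0.006 and 0.006 m and z of tongue_edge in the frame of nest between 0.031 and 0.044 m and angle between cover's own z axis and vertical between 0.1 and 0.7 rad), for 0.05 s.
At the end, for the whole second after the job is handed in: The body block is home (within 3.5 mm of the back wall, 5 mm sideways, 0.06 rad), the spacer lies flat on it within 5 mm of the pocket's centre, and the cover lies flat (0.04 rad) on the spacer within 5 mm, with its tongue under the lip, all released and at rest (all of step 2 and x of cover in the frame of nest between -0.005 and 0.005 m and y of cover in the frame of nest between -0.005 and 0.005 m and z of cover in the frame of nest between 0.0315 and 0.0365 m and angle between the x axis of cover and the x axis of nest, either way round below 0.07 rad and angle between cover's own z axis and vertical below 0.04 rad and x of tongue_edge in the frame of nest below -0.0455 m and linear speed of each of cover, spacer, cell_body below 0.02 m/s); the robot touches nothing.
It fails at once if a bystander (timer, tape roll, marker, tin) is displaced by more than 30 mm (distance of any of timer, tape_roll, marker, septa_tin from where it was at the start of the episode above 0.03 m).
It also fails if it takes over 66 s, if anything falls off the work surface, if the arm or the gripper's body presses on something with over 40 N, if the wrist force passes 120 N, or if a joint passes its speed limit or range.

### The arm

A 6-joint arm with a two-finger parallel gripper is mounted at the origin on a cart in front of the work surface, level with it; the furniture and walls round the work are solid. World frame = base frame: x ahead of the robot, y to its left, z up, the work surface at z = 0. Lengths are in m, angles in rad, forces in N, time in s.
With the tool pointing down it reaches from about 0.35 to 0.775 m from the base axis. Payload 7.3 kg.
Tool frame: the origin (TCP) lies midway between the tips of the shut fingers; the grasp point (between the pads) lies 19 mm behind it; x points along the fingers, z is the direction in which the jaws open and shut, and the axes are right-handed (so a half turn about x gives the same grasp; the last joint's range is limited). The gripper opens to 92 mm and grips with 3 to 60 N. Pads are 19 mm wide; open, the fingers measure 130 mm over their backs; the gripper's body (75 mm by 190 mm) begins 47 mm behind the grasp point.
Start: joints at [-1.391, 0.342, 1.524, -0, 1.275, -0.146], TCP at [0.168, -0.497, 0.227] pointing down, gripper open.
Joint ranges: [-2.53, 2.53], [-0.77, 2.02], [0.04, 2.7], [-1, 4.14], [0.28, 2.66], [-3.11, 3.11]. Speed limits (rad/s): [2.57, 2.57, 3.14, 3.14, 3.14, 3.14].

### API

Orientations are given as [roll, pitch, yaw] about the fixed x, y, z axes, in that order (R = Rz(yaw) Ry(pitch) Rx(roll)).
In Python, from cell import observe, cams, robot gives the robot as it stands.
- The arm moves only by the tool jog_arm, never from a script. Its argument "plan" is one flat list of numbers, 7 for each row, row after row: the turn, a rotation vector about the tool's x, y, z in degrees, then the shift along the tool's x, y, z in cm, then the opening, from -1 (shut) to 1 (fully open). In form: [ax, ay, az, x, y, z, jaw, ax, ay, az, x, y, z, jaw, ...]. A call has 1 to 10 rows; each row is the pose to reach, as a shift and turn from the pose commanded when the call began, along the tool's axes at that moment; what a row does not reach only later rows make up. A row lasts 1/10 s, in which the tool goes at most 50 mm and 8.59 degrees, less where a joint would pass 70% of its speed; a pose out of reach is approached as far as the arm can. A call with a gripper value outside its range is refused whole. The fingers move at their own pace and stop on an object; "newtons" is the grip in N (left out, the last holds). Time passes only in rows, so rows that repeat a pose let the fingers close. It gives the time, the measured TCP pose, the force and the opening at its end, in the units of the state.
- observe(): the state, without advancing time (a new reading comes with each control period).
- cams.read_camera(name): name is "side" or "top" or "wrist"; returns a dict with "image" (420x560x3 uint8, red, green, blue), "fov_y" (degrees; the focal length in pixels is half the picture's height over the tangent of half this angle, whatever the lens; pixels are square), "cx", "cy" (the principal point, pixels), "k1" (the pictures are not rectified: a ray, as slopes to the right and down, at radius r is drawn at 1 + k1 r^2 times it, then the intrinsics apply), "T" (4x4, takes a point from camera to world coordinates). Camera axes: x right, y down, z forward; pixel columns grow to the right and rows downward; lengths in m; the calibration is good to about 2 mm. A picture is of the moment at which its call begins. There is no depth.
- robot.hand_in(): hands the job in, once; it reports no verdict.
The state is a dict: "time": time; "qpos": joint angles; "qvel": joint speeds; "joint_efforts": joint torques, N m; "tool_pos": TCP position; "tool_rot": TCP orientation; "contact_force": force on the tool from outside, world axes, zero at the start; "torque": the same for the moment, N m; "opening": finger opening in m.
Only numpy, scipy, OpenCV 4.12 (cv2) and the standard library are available. Lean on these libraries where they do the work, as an engineer would, in place of code of your own. Each camera call takes 0.05 s, during which the arm holds its last target.

## Working session

There is one attempt and no reset: what is moved stays moved. The work goes in short steps, Python scripts to look and compute and a tool call to move; the robot and the scene stay as the last step left them, time stands still between calls to the robot, and variables do not carry over. Pictures are saved under pics/ and viewed, and the job is handed in when it is done.

Besides the shell and the picture viewer there is one more tool, called after "Request:" as name(argument=value, ...) on one line, values as JSON. jog_arm: Moves the arm, as the interface text tells. Its arguments: {"type":"object","properties":{"plan":{"type":"array"},"newtons":{"type":"number"}},"required":["plan"]}

```bash
ls; mkdir -p pics; python3 - <<'E'
from cell import observe,cams,robot
import cv2,numpy as np
s=observe();print(s)
for n in ["side","top","wrist"]:
    c=cams.read_camera(n);cv2.imwrite(f"pics/{n}0.png",c["image"][:,:,::-1])
    print(n,c["fov_y"],c["cx"],c["cy"],c["k1"],np.round(c["T"],4).tolist())
E
```

```text
pics
{'time': 0.0, 'qpos': array([-1.39098167e+00,  3.42712289e-01,  1.52501911e+00,  2.31851908e-05,
        1.27537225e+00, -1.46033937e-01]), 'qvel': array([ 0.00204105,  0.00111784, -0.00058262,  0.00091696,  0.00085368,
       -0.0006898 ]), 'joint_efforts': array([-2.66489078e-03, -4.31247640e+01, -2.44207907e+01,  7.16361590e-02,
        5.58827980e-02, -1.12232040e-04]), 'tool_pos': array([ 0.16799803, -0.49697346,  0.22604964]), 'tool_rot': array([2.98088689, 1.56928517, 1.7359324 ]), 'contact_force': array([ 0.16840721, -0.65408154,  0.50386133]), 'torque': array([ 0.03699321, -0.02633577, -0.00234102]), 'opening': 0.09182894331593268}
side 48.83253241118107 285.2983807241022 210.7214467930684 -0.05596195177942733 [[-0.9601, -0.1665, 0.2247, 0.2578], [-0.2791, 0.6224, -0.7313, 1.0651], [-0.0181, -0.7648, -0.644, 0.7963], [0.0, 0.0, 0.0, 1.0]]
top 42.66213834585629 285.4199608976608 205.1426747660251 -0.046194182529568445 [[-0.0089, -0.9971, 0.0751, 0.4473], [-0.9995, 0.0112, 0.0308, 0.2359], [-0.0316, -0.0748, -0.9967, 1.2115], [0.0, 0.0, 0.0, 1.0]]
wrist 65.03297325481606 278.9579317321492 208.2378626927683 -0.04726724292240691 [[0.3203, -0.903, -0.2863, 0.2472], [-0.9473, -0.306, -0.0948, -0.4709], [-0.0019, 0.3016, -0.9534, 0.3839], [0.0, 0.0, 0.0, 1.0]]
```

View pics/top0.png

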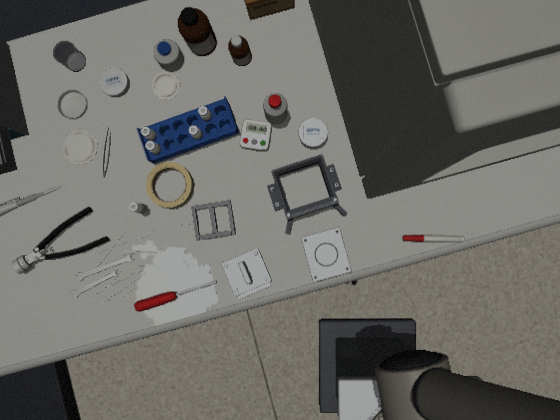

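View pics/side0.png

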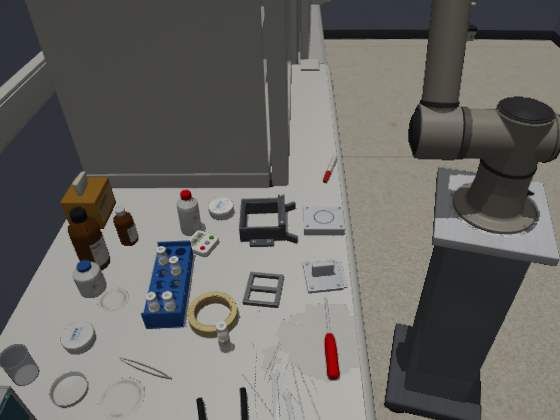

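View pics/wrist0.png

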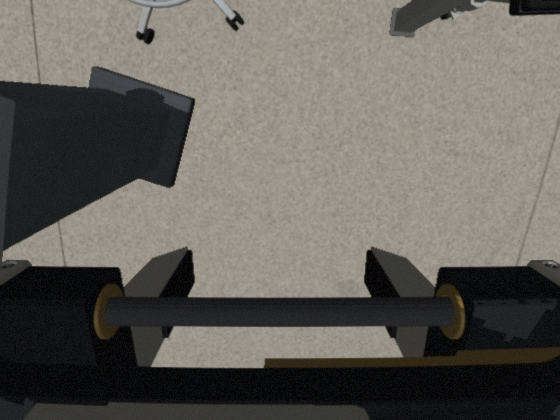

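```bash
cat > h.py <<'E'
import numpy as np,cv2
from scipy.spatial.transform import Rotation as R
def K(c):
    f=210/np.tan(np.radians(c["fov_y"]/2));return np.array([[f,0,c["cx"]],[0,f,c["cy"]],[0,0,1.]])
def ray(c,uv):
    uv=np.array(uv,float).reshape(-1,1,2)
    p=cv2.undistortPoints(uv,K(c),np.array([c["k1"],0,0,0.]) )  # model: distorted=x(1+k1 r^2)
    d=np.c_[p[:,0],np.ones(len(uv))]@c["T"][:3,:3].T
    return c["T"][:3,3],d
def onz(c,uv,z):
    o,d=ray(c,uv); return o+d*((z-o[2])/d[:,2])[:,None]
def proj(c,P):
    T=np.linalg.inv(c["T"]);rv=cv2.Rodrigues(T[:3,:3])[0]
    return cv2.projectPoints(np.array(P,float).reshape(-1,3),rv,T[:3,3],K(c),np.array([c["k1"],0,0,0.]))[0][:,0]
def tri(c1,u1,c2,u2):
    o1,d1=ray(c1,u1);o2,d2=ray(c2,u2)
    A=np.c_[d1[0],-d2[0]];t=np.linalg.lstsq(A,o2-o1,rcond=None)[0]
    a=o1+d1[0]*t[0];b=o2+d2[0]*t[1];return (a+b)/2,np.linalg.norm(a-b)
def toolR():
    from cell import observe
    s=observe();return s,R.from_euler('xyz',s["tool_rot"])
def delta(pos,Rt):
    "target tcp pos, Rotation -> rotvec deg, shift cm in tool axes"
    s,R0=toolR()
    return np.round(np.degrees((R0.inv()*Rt).as_rotvec()),2),np.round(R0.inv().apply(np.array(pos)-s["tool_pos"])*100,3)
def snap(n,name,crop=None,zoom=1):
    from cell import cams
    c=cams.read_camera(n);im=c["image"][:,:,::-1].copy()
    if crop: x0,y0,x1,y1=crop;im=im[y0:y1,x0:x1]
    if zoom!=1: im=cv2.resize(im,None,fx=zoom,fy=zoom,interpolation=cv2.INTER_CUBIC)
    cv2.imwrite("pics/"+name,im);np.save("pics/"+name+".npy",c,allow_pickle=True);return c
def load(name): return np.load("pics/"+name+".npy",allow_pickle=True).item()
E
python3 - <<'E'
from h import *
c=snap("top","t1.png",(180,140,380,300),4)
snap("side","s1.png",(220,180,370,300),5)
for n,uv,z in [("nest",(306,187),.044),("block",(326,254),.024),("spacer",(214,220),.01),("cover",(247,274),.008),("timer",(256,135),.019)]:
    print(n,onz(c,uv,z))
E
```

```text
nest [[0.57447389 0.22675419 0.044     ]]
block [[0.42817458 0.18441529 0.024     ]]
spacer [[0.5061728  0.43401643 0.01      ]]
cover [[0.38491606 0.36026475 0.008     ]]
timer [[0.69638976 0.33769018 0.019     ]]
```

View pics/t1.png

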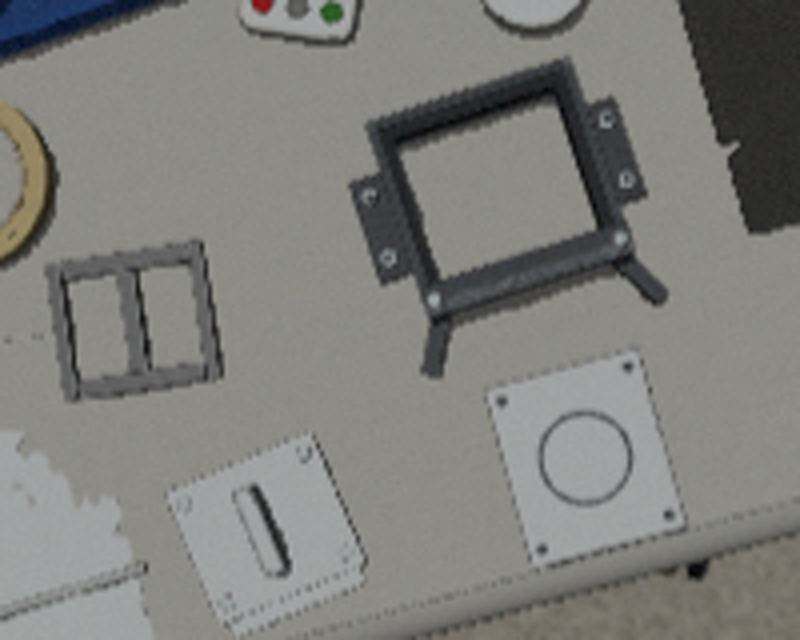

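View pics/s1.png

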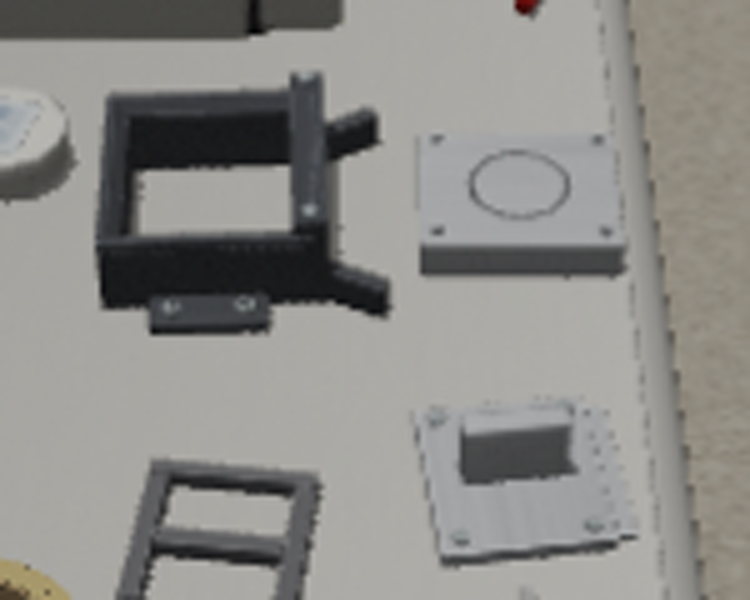

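```bash
python3 - <<'E'
from h import *
c=load("t1.png")
def P(l,z): return onz(c,np.array(l)/4+[180-.375+.0,140-.375],z)
def show(n,l,z):
    p=P(l,z);print(n);print(np.round(p[:,:2]*1000,1).tolist());
    return p
# corners order: backleft, backright, frontright, frontleft
for n,l,z in [("nestback",[(368,122),(572,60)],.044),("bolts",[(433,299),(620,238)],.054),("feet bolts L,R",[(369,195),(388,258),(606,120),(626,179)],.012),("block",[(488,394),(636,352),(686,521),(534,565)],.024),("spacer",[(48,265),(203,240),(222,377),(70,400)],.01),("cover",[(168,490),(312,433),(367,562),(240,634)],.008)]:
    p=show(n,l,z)
    if len(p)==4:
        e=p[0]-p[3]+p[1]-p[2]; print(" c",p.mean(0)*1000,"yaw",np.degrees(np.arctan2(e[1],e[0])),"sizes",[np.linalg.norm(p[i]-p[(i+1)%4])*1000 for i in range(4)])
    else:
        e=p[0]-p[1];print(" yaw",np.degrees(np.arctan2(-e[0],e[1])))
E
```

```text
nestback
[[612.6, 301.6], [645.3, 189.5]]
 yaw 16.289528673265462
bolts
[[514.5, 266.6], [546.4, 165.5]]
 yaw 17.475219089071878
feet bolts L,R
[[575.8, 303.1], [540.2, 292.7], [616.5, 169.7], [583.0, 159.0]]
 c [578.88618983 231.12420332  12.        ] yaw 107.36407853978669 sizes [np.float64(37.074894804627064), np.float64(144.73462928298005), np.float64(35.08665868097325), np.float64(144.2518478660014)]
block
[[463.5, 237.6], [485.8, 155.8], [393.0, 129.9], [369.7, 213.4]]
 c [428.0156072  184.17669729  24.        ] yaw 15.01815359000177 sizes [np.float64(84.7231788862989), np.float64(96.35446605117379), np.float64(86.64503688362743), np.float64(96.85417067406604)]
spacer
[[538.6, 484.9], [551.7, 397.0], [474.6, 386.4], [462.4, 472.1]]
 c [506.83088075 435.08987906  10.        ] yaw 8.651944984652227 sizes [np.float64(88.89057296939487), np.float64(77.86164154361666), np.float64(86.61062016355642), np.float64(77.20572842029094)]
cover
[[411.7, 417.1], [442.9, 336.2], [371.0, 305.9], [331.6, 377.0]]
 c [389.28552115 359.05179106   8.        ] yaw 24.86431186882197 sizes [np.float64(86.75586559022477), np.float64(77.99728366134525), np.float64(81.27443815551705), np.float64(89.63176152523182)]
```

```bash
cat >> h.py <<'E'
N0=np.array([.5785,.2308,0]);NY=np.radians(17.2)
def setN(o,yaw):
    global N0,NY;N0=np.array(o,float);NY=np.radians(yaw)
def n2w(p): return N0+R.from_euler('z',NY).apply(p)
def w2n(p): return R.from_euler('z',-NY).apply(np.array(p)-N0)
def down(yawdeg,tilt=0,sgn=1):
    "tool x down, tool z = sgn*y-axis of a frame with yaw; tilt deg rotates about that y axis"
    y=np.radians(yawdeg);zt=sgn*np.array([-np.sin(y),np.cos(y),0]);x=np.array([0,0,-1.])
    r=R.from_matrix(np.c_[x,np.cross(zt,x),zt])
    return R.from_rotvec(np.radians(tilt)*np.array([-np.sin(y),np.cos(y),0]))*r
def sh(*targets):
    for p,r in targets:
        a,b=delta(p,r);print("rot",a.tolist(),"shift",b.tolist())
E
python3 - <<'E'
from h import *
from cell import cams
s,R0=toolR();print(np.round(R0.as_matrix(),3).tolist())
c=cams.read_camera("wrist");T=np.eye(4);T[:3,:3]=R0.as_matrix();T[:3,3]=s["tool_pos"]
print(np.round(np.linalg.inv(T)@c["T"],4).tolist())
for sg in(1,-1):
  sh(([.45,-.25,.22],down(17.2,0,sg)),([.45,.05,.22],down(17.2,0,sg)),(n2w([-.24,0,.2]),down(17.2,0,sg)))
E
```

```text
[[-0.0, 0.947, 0.32], [0.001, 0.32, -0.947], [-1.0, 0.0, -0.001]]
[[0.0006, -0.3017, 0.9534, -0.1578], [0.0003, -0.9534, -0.3017, 0.0834], [1.0, 0.0005, -0.0005, 0.0004], [0.0, 0.0, 0.0, 1.0]]
rot [-178.54, 0.01, -0.04] shift [0.661, 34.627, -14.399]
rot [-178.54, 0.01, -0.04] shift [0.676, 44.228, -42.822]
rot [-178.54, 0.01, -0.04] shift [2.682, 38.196, -56.451]
rot [1.46, -0.03, -0.0] shift [0.661, 34.627, -14.399]
rot [1.46, -0.03, -0.0] shift [0.676, 44.228, -42.822]
rot [1.46, -0.03, -0.0] shift [2.682, 38.196, -56.451]
```

Request:
jog_arm(plan=[1.5, 0, 0, 0, 35, -14.5, 0, 1.5, 0, 0, 0, 35, -14.5, 0, 1.5, 0, 0, 0, 35, -14.5, 0, 1.5, 0, 0, 0, 35, -14.5, 0, 1.5, 0, 0, 0, 35, -14.5, 0, 1.5, 0, 0, 0, 35, -14.5, 0, 1.5, 0, 0, 0, 35, -14.5, 0, 1.5, 0, 0, 0, 44, -43, 0, 1.5, 0, 0, 0, 44, -43, 0, 1.5, 0, 0, 0, 44, -43, 0])

```text
time: 1.3
tool_pos: [0.4388, -0.1152, 0.2265]
tool_rot: [-2.483, 1.571, 2.529]
contact_force: [1.3, -0.2, 0.2]
opening: 0.0457
```

```bash
python3 - <<'E'
from h import *
s,_=toolR();print(s["time"],s["qpos"],s["contact_force"])
sh((n2w([-.1,0,.25]),down(17.2,0,-1)))
E
```

```text
1.3 [-4.25909029e-01  2.11646803e-01  1.70731216e+00  3.95625851e-05
  1.22283081e+00  8.45369584e-01] [ 1.29287493 -0.20401929  0.19965812]
rot [-0.04, -0.01, 0.01] shift [-2.347, 13.551, -28.932]
```

Request:
jog_arm(plan=[0, 0, 0, -2.3, 12.5, -28, 0, 0, 0, 0, -2.3, 12.5, -28, 0, 0, 0, 0, -2.3, 12.5, -28, 0, 0, 0, 0, -2.3, 12.5, -28, 0, 0, 0, 0, -2.3, 12.5, -28, 0, 0, 0, 0, -2.3, 12.5, -28, 0, 0, 0, 0, -2.3, 12.5, -28, 0, 0, 0, 0, -2.3, 12.5, -28, 0, 0, 0, 0, -2.3, 12.5, -28, 0])

```text
time: 2.2
tool_pos: [0.4755, 0.1863, 0.2494]
tool_rot: [-1.034, 1.57, -2.305]
contact_force: [-0.2, 0.3, 0.4]
opening: 0.0456
```

```bash
python3 - <<'E'
from h import *
s,_=toolR();print(s["time"],s["qpos"],s["tool_pos"],s["qvel"])
snap("wrist","w1.png")
E
```

```text
2.2 [ 2.23716189e-01  2.98992193e-01  1.52244882e+00 -6.54805020e-04
  1.32105411e+00  1.49527449e+00] [0.47553282 0.18634105 0.2493624 ] [-0.02528277 -0.00651031  0.00442833  0.00301368 -0.00222056  0.00154645]
```

View pics/w1.png

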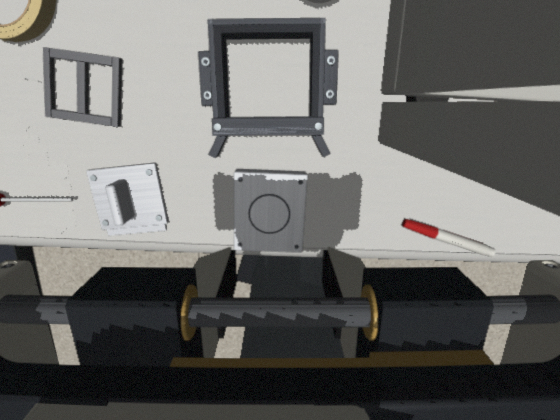

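```bash
python3 - <<'E'
from h import *
c=load("w1.png");im=c["image"][:,:,::-1]
def cr(n,x0,y0,x1,y1,z): cv2.imwrite(n,cv2.resize(im[y0:y1,x0:x1],None,fx=z,fy=z,interpolation=cv2.INTER_CUBIC))
cr("pics/w1a.png",190,10,350,170,3.75)
cr("pics/w1b.png",205,155,365,265,5)
cr("pics/w1c.png",35,40,175,245,2.9)
E
```

```text
(no output)
```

View pics/w1a.png

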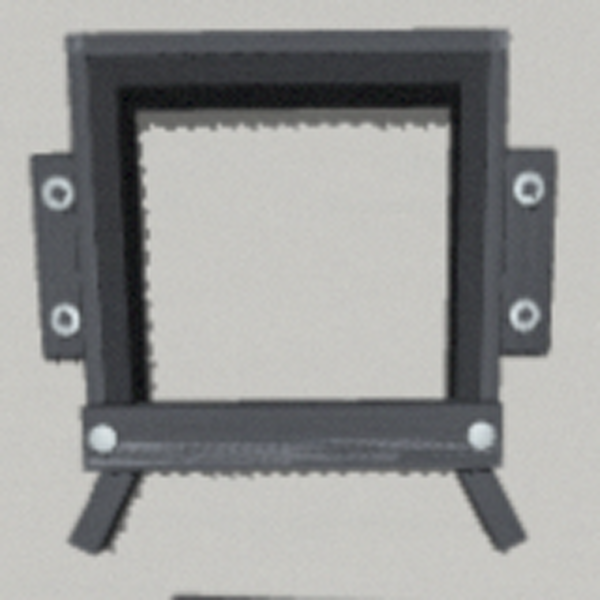

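View pics/w1b.png

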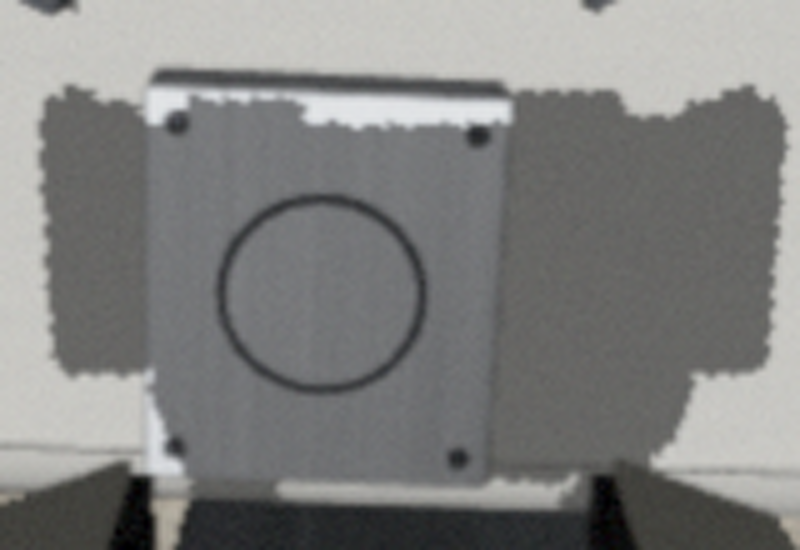

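View pics/w1c.png

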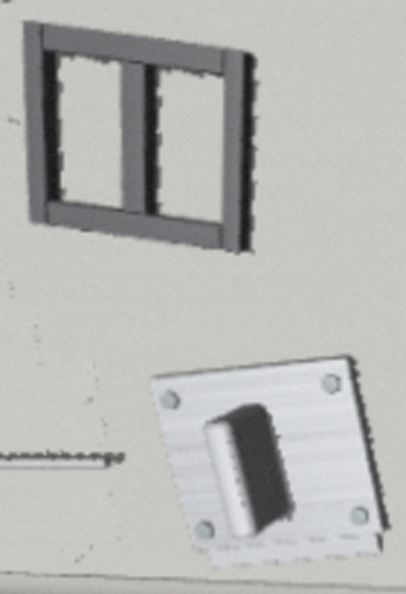

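```bash
cat >> h.py <<'E'
def quad(c,l,z,off,sc,n=""):
    p=onz(c,(np.array(l,float)+.5)/sc-.5+off,z)
    if len(p)==4:
        e=p[0]-p[3]+p[1]-p[2]; print(n,"c",np.round(p.mean(0)*1000,1),"yaw",np.round(np.degrees(np.arctan2(e[1],e[0])),2),"sizes",[round(np.linalg.norm(p[i]-p[(i+1)%4])*1000,1) for i in range(4)])
    else:
        e=p[0]-p[1];print(n,np.round(p*1000,1).tolist()," yaw",np.degrees(np.arctan2(-e[0],e[1])),"len",np.linalg.norm(e)*1000)
    return p
E
python3 - <<'E'
from h import *
c=load("w1.png")
A=([190,10],3.75);B=([205,155],5);C=([35,40],2.9)
b=quad(c,[(68,36),(508,30)],.044,*A,"back")
b=quad(c,[(84,406),(502,402),(502,467),(84,468)],.054,*A,"bar")
b=quad(c,[(57,193),(530,188),(525,315),(65,319)],.014,*A,"footbolts")
quad(c,[(150,88),(512,98),(488,483),(142,473)],.024,*B,"block")
quad(c,[(24,20),(246,50),(241,250),(30,222)],.01,*C,"spacer")
quad(c,[(152,377),(350,357),(384,527),(195,548)],.008,*C,"cover")
E
```

```text
back [[612.7, 302.5, 44.0], [648.2, 191.6, 44.0]]  yaw 17.771139932522605 len 116.495242098613
bar c [531.2 215.6  54. ] yaw 16.69 sizes [np.float64(115.8), np.float64(17.7), np.float64(117.4), np.float64(17.0)]
footbolts c [579.5 231.   14. ] yaw 17.41 sizes [np.float64(139.7), np.float64(35.9), np.float64(139.3), np.float64(35.7)]
block c [429.6 184.5  24. ] yaw 14.4 sizes [np.float64(85.6), np.float64(99.7), np.float64(88.1), np.float64(99.5)]
spacer c [507.8 436.1  10. ] yaw 8.2 sizes [np.float64(88.7), np.float64(77.0), np.float64(88.7), np.float64(77.7)]
cover c [392.7 361.6   8. ] yaw 21.95 sizes [np.float64(87.9), np.float64(76.7), np.float64(88.7), np.float64(78.8)]
```

```bash
sed -i 's/^N0=.*/N0=np.array([.5795,.231,0]);NY=np.radians(17.4)/' h.py; python3 - <<'E'
from h import *
D=down(17.4,0,-1)
sh((n2w([-.235,0,.05]),D),(n2w([-.235,0,.010]),D))
E
```

```text
rot [-0.3, 0.03, 0.04] shift [19.956, -12.23, -1.138]
rot [-0.3, 0.03, 0.04] shift [23.956, -12.227, -1.14]
```

Request:
jog_arm(plan=[-0.3, 0, 0, 10, -12.2, -1.1, 0, -0.3, 0, 0, 10, -12.2, -1.1, 0, -0.3, 0, 0, 20, -12.2, -1.1, 0, -0.3, 0, 0, 20, -12.2, -1.1, 0, -0.3, 0, 0, 20, -12.2, -1.1, 0, -0.3, 0, 0, 22, -12.2, -1.1, 0, -0.3, 0, 0, 24, -12.2, -1.1, 0, -0.3, 0, 0, 24, -12.2, -1.1, 0, -0.3, 0, 0, 24, -12.2, -1.1, 0])

```text
time: 3.15
tool_pos: [0.3562, 0.1609, 0.01]
tool_rot: [-1.26, 1.57, -2.528]
contact_force: [0.2, 0.5, 0.7]
opening: 0.0457
```

```bash
python3 - <<'E'
from h import *
s,_=toolR();print(s["time"],s["contact_force"],w2n(s["tool_pos"]))
sh((n2w([-.128,0,.010]),down(17.4,0,-1)))
snap("wrist","w2.png")
snap("side","s2.png",(220,180,370,300),5)
E
```

```text
3.15 [0.21508551 0.49152404 0.654655  ] [-2.34063612e-01 -1.48780035e-04  1.00430733e-02]
rot [-0.04, 0.01, 0.02] shift [-0.0, 10.606, -0.022]
```

View pics/w2.png

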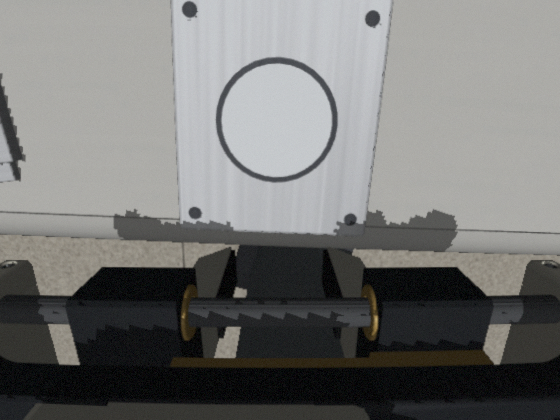

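View pics/s2.png

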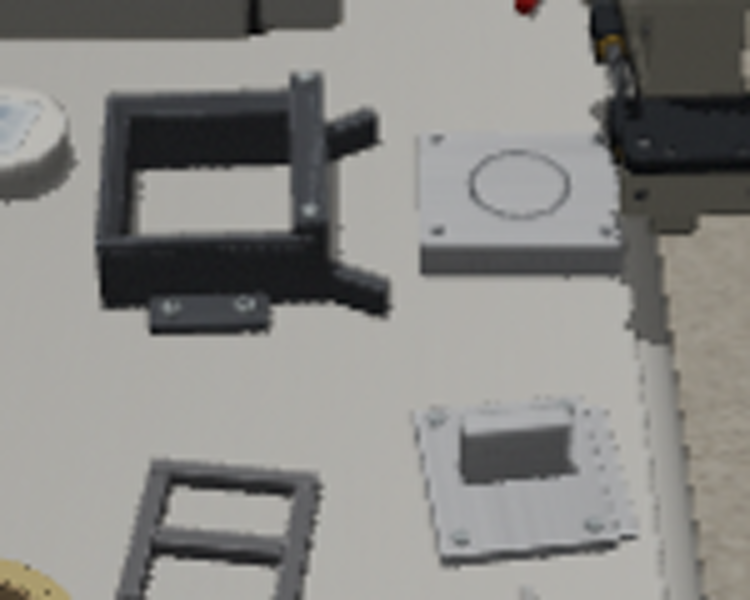

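Request:
jog_arm(plan=[0, 0, 0, 0, 1.0, 0, 0, 0, 0, 0, 0, 2.0, 0, 0, 0, 0, 0, 0, 3.0, 0, 0, 0, 0, 0, 0, 4.0, 0, 0, 0, 0, 0, 0, 5.0, 0, 0, 0, 0, 0, 0, 6.0, 0, 0])

```text
time: 3.85
tool_pos: [0.4135, 0.1799, 0.0096]
tool_rot: [-1.465, 1.569, -2.731]
contact_force: [-21.6, -15.3, 13.7]
opening: 0.0453
```

```bash
python3 - <<'E'
from h import *
s,_=toolR();print(s["time"],s["contact_force"],w2n(s["tool_pos"]))
snap("wrist","w3.png")
E
```

```text
3.85 [-21.57221122 -15.26364378  13.69509438] [-0.17368427  0.00085849  0.00961369]
```

View pics/w3.png

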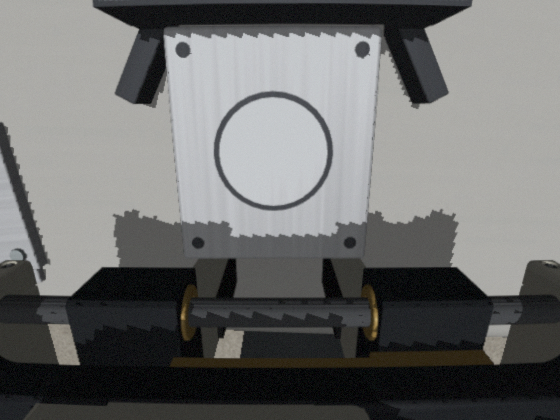

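```bash
python3 - <<'E'
from h import *
c=load("w3.png");im=c["image"][:,:,::-1]
cv2.imwrite("pics/w3a.png",cv2.resize(im[0:120,90:480],None,fx=2,fy=2,interpolation=cv2.INTER_CUBIC))
b=quad(c,[(166,37),(382,37),(368,259),(184,258)],.024,[0,0],1,"block")
print(w2n(b)*1000)
E
```

```text
block c [471.3 199.6  24. ] yaw 17.84 sizes [np.float64(86.0), np.float64(97.2), np.float64(88.7), np.float64(96.7)]
[[ -64.15842154   45.77907383   24.        ]
 [ -64.07434077  -40.17440333   24.        ]
 [-161.21569161  -42.30015513   24.        ]
 [-160.87560265   46.40156088   24.        ]]
```

View pics/w3a.png

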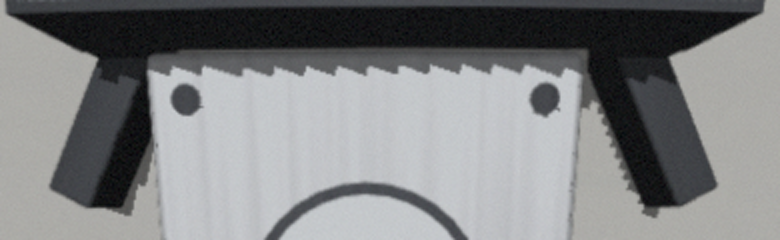

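Request:
jog_arm(plan=[0, 0, 0, 0, -1.5, 0, 0, 0, 0, 0, -2, -1.5, 0, -0.5, 0, 0, 0, -5, -1.5, 0, -1, 0, 0, 0, -5, 2.5, -4, -1, 0, 0, 0, -5, 5.9, -7.5, -1, 0, 0, 0, -5, 5.9, -7.5, -1, 0, 0, 0, -5, 5.9, -7.5, -1])

```text
time: 4.6
tool_pos: [0.4482, 0.2704, 0.0595]
tool_rot: [1.587, 1.569, 0.323]
contact_force: [-0.7, -0.7, -1.0]
opening: 0.0029
```

```bash
python3 - <<'E'
from h import *
s,_=toolR();print(s["time"],s["contact_force"],w2n(s["tool_pos"]),s["opening"])
sh((n2w([-.115,.073,.010]),down(17.4,0,-1)))
snap("wrist","w4.png")
E
```

```text
4.6 [-0.72546362 -0.65755064 -0.95984809] [-0.11352455  0.07689218  0.05951524] 0.00292718275069143
rot [0.18, -0.0, -0.11] shift [4.951, -0.158, 0.389]
```

View pics/w4.png

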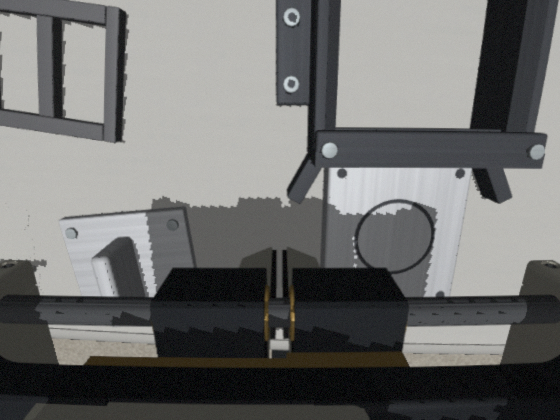

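Request:
jog_arm(plan=[0, 0, 0, 2.5, 0, 0, -1, 0, 0, 0, 4.9, 0, 0, -1, 0, 0, 0, 4.9, 0, 0, -1, 0, 0, 0, 4.9, 0, 0.5, -1, 0, 0, 0, 4.9, 0, 0.8, -1])

```text
time: 5.15
tool_pos: [0.4501, 0.2608, 0.0118]
tool_rot: [1.498, 1.569, 0.232]
contact_force: [0.7, 0.1, -0.5]
opening: 0.0004
```

```bash
python3 - <<'E'
from h import *
s,_=toolR();print(s["time"],s["contact_force"],w2n(s["tool_pos"]),s["opening"])
c=snap("wrist","w5.png")
im=c["image"][:,:,::-1]
cv2.imwrite("pics/w5a.png",cv2.resize(im[0:280,230:560],None,fx=2,fy=2))
E
```

```text
5.15 [ 0.69794391  0.09017752 -0.45789553] [-0.11454422  0.06707747  0.01175999] 0.000421644567090213
```

View pics/w5a.png

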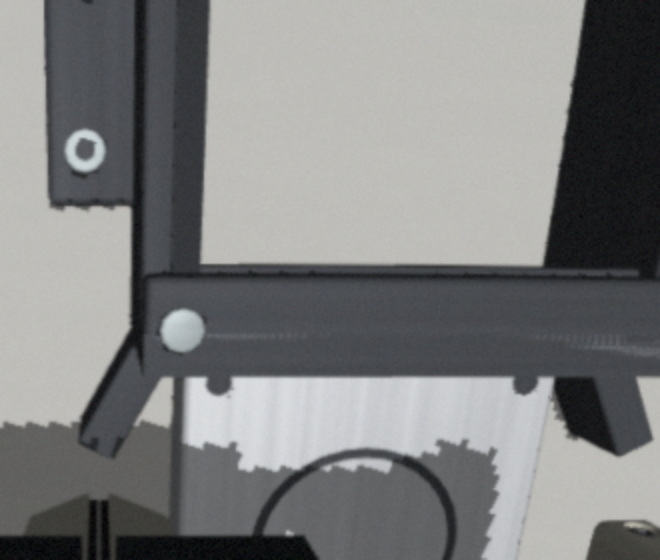

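Request:
jog_arm(plan=[0, 0, 0, 0, 0, 0.2, -1, 0, 0, 0, 0, 0, 0.4, -1])

```text
time: 5.4
tool_pos: [0.451, 0.2575, 0.0114]
tool_rot: [1.571, 1.57, 0.305]
contact_force: [-1.3, 0.2, -0.5]
opening: 0.0005
```

```bash
python3 - <<'E'
from h import *
s,_=toolR();print(s["time"],s["contact_force"],w2n(s["tool_pos"]),s["opening"])
E
```

```text
5.4 [-1.26663252  0.23102149 -0.50389296] [-0.11471995  0.06367285  0.01138463] 0.00046094183340102184
```

Request:
jog_arm(plan=[0, 0, 0, 0, 0, 0.2, -1, 0, 0, 0, 0, 0, 0.3, -1, 0, 0, 0, 0, 0, 0.3, -1])

```text
time: 5.7
tool_pos: [0.4517, 0.2551, 0.0111]
tool_rot: [1.894, 1.57, 0.629]
contact_force: [-1.1, 3.9, 4.5]
opening: 0.0008
```

```bash
python3 - <<'E'
from h import *
s,_=toolR();print(s["time"],s["contact_force"],w2n(s["tool_pos"]),s["opening"])
c=snap("wrist","w6.png")
im=c["image"][:,:,::-1]
cv2.imwrite("pics/w6a.png",cv2.resize(im[0:280,230:560],None,fx=2,fy=2))
E
```

```text
5.7 [-1.12988729  3.90427282  4.45424537] [-0.11477978  0.06119432  0.01111229] 0.0008302223455266452
```

View pics/w6a.png

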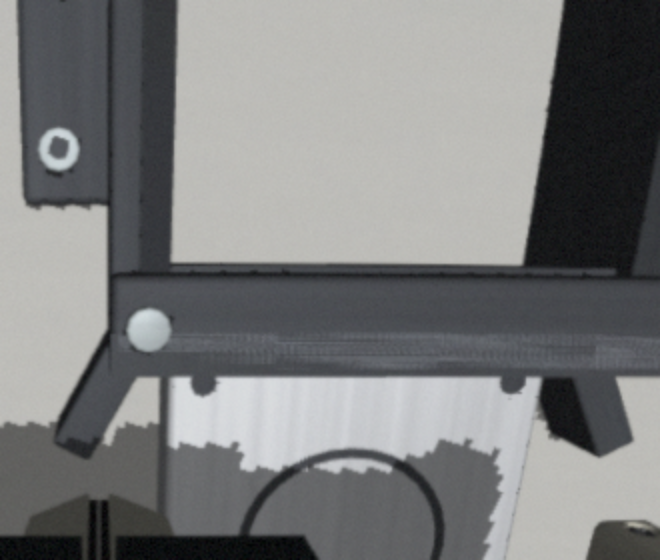

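```bash
python3 - <<'E'
from h import *
for n,l,nb in (("w5.png",[(184,400),(551,400)],[(134,250),(146,380)]),("w6.png",[(168,400),(541,400)],[(108,250)])):
    c=load(n)
    print(w2n(onz(c,np.array(l)/2+[230,0],.024))*1000)
    print(w2n(onz(c,np.array(nb)/2+[230,0],.044))*1000)
E
```

```text
[[-73.21378384  47.06000939  24.        ]
 [-73.03432654 -39.78224952  24.        ]]
[[-38.48046177  60.19013503  44.        ]
 [-63.38605919  57.41798517  44.        ]]
[[-73.21975608  44.93006831  24.        ]
 [-72.98232559 -42.67739005  24.        ]]
[[-38.64868194  59.14800226  44.        ]]
```

Request:
jog_arm(plan=[0, 0, 0, 0, 0, 0.15, -1, 0, 0, 0, 0, 0, 0.15, -1, 0, 0, 0, 0, 0, -0.8, -1, 0, 0, 0, -5, 0, -1, -0.5, 0, 0, 0, -5, -4, 2, 0, 0, 0, 0, -5, -7, 6, 0, 0, 0, 0, -5, -7, 6, 0])

```text
time: 6.45
tool_pos: [0.3988, 0.1728, 0.0601]
tool_rot: [-1.41, 1.565, -2.678]
contact_force: [-0.8, 0.5, 0.3]
opening: 0.0278
```

```bash
python3 - <<'E'
from h import *
s,_=toolR();print(s["time"],s["contact_force"],w2n(s["tool_pos"]),s["opening"])
c=snap("wrist","w7.png")
sh((n2w([-.190,0,.010]),down(17.4,0,-1)))
E
```

```text
6.45 [-0.79645251  0.53520845  0.30660929] [-0.18986358 -0.00154343  0.06006034] 0.02779305517682252
rot [-0.09, 0.03, 0.14] shift [5.049, -0.275, -0.051]
```

View pics/w7.png

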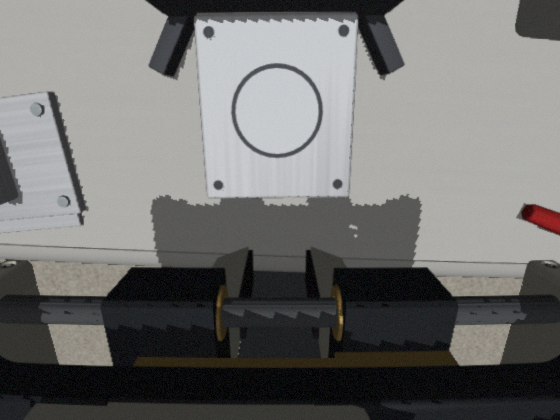

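```bash
python3 - <<'E'
from h import *
c=load("w7.png")
print(w2n(quad(c,[(196,18),(358,18),(349,197),(208,197)],.024,[0,0],1))*1000)
print(NY*57.3)
E
```

```text
c [473.4 196.5  24. ] yaw 17.8 sizes [np.float64(85.6), np.float64(98.4), np.float64(86.2), np.float64(98.4)]
[[ -62.26836284   41.93583168   24.        ]
 [ -62.35839993  -43.67386254   24.        ]
 [-160.78317545  -44.65645089   24.        ]
 [-160.70446671   41.5601415    24.        ]]
17.401281708233864
```

Request:
jog_arm(plan=[0, 0, 0, 3, 0, -0.1, 0, 0, 0, 0, 5, 0, -0.1, 0, 0, 0, 0, 5, 0, -0.1, 0, 0, 0, 0, 5, 1.0, -0.1, 0, 0, 0, 0, 5, 1.7, -0.1, 0])

```text
time: 7.0
tool_pos: [0.4199, 0.1832, 0.0114]
tool_rot: [1.344, 1.57, 0.079]
contact_force: [-1.6, -0.5, -2.0]
opening: 0.0459
```

Request:
jog_arm(plan=[0, 0, 0, 0, 0.8, 0, 0, 0, 0, 0, 0, 1.6, 0, 0, 0, 0, 0, 0, 2.4, 0, 0, 0, 0, 0, 0, 3.2, 0, 0])

```text
time: 7.4
tool_pos: [0.4497, 0.1923, 0.011]
tool_rot: [-0.468, 1.571, -1.733]
contact_force: [-4.5, -2.0, 3.7]
opening: 0.0456
```

```bash
python3 - <<'E'
from h import *
s,_=toolR();print(s["time"],s["contact_force"],w2n(s["tool_pos"]),s["opening"])
sh((n2w([-.0695,0,.010]),down(17.4,0,-1)))
c=snap("wrist","w8.png")
E
```

```text
7.4 [-4.53784525 -2.00596999  3.70514981] [-0.13546506  0.00186281  0.01095799] 0.04562391579178218
rot [0.07, 0.01, 0.0] shift [0.095, 6.596, 0.194]
```

View pics/w8.png

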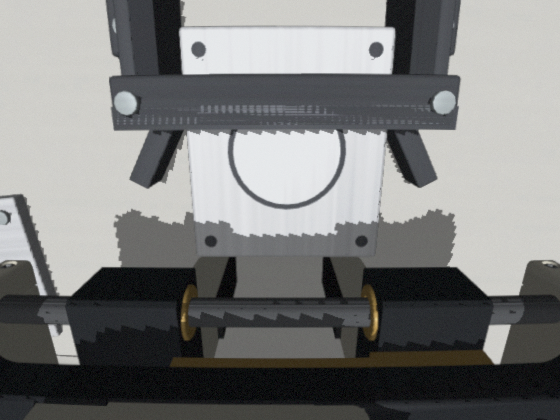

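Request:
jog_arm(plan=[0, 0, 0, 0, 1, 0.1, 0, 0, 0, 0, 0, 2, 0.2, 0, 0, 0, 0, 0, 3, 0.2, 0, 0, 0, 0, 0, 4, 0.2, 0, 0, 0, 0, 0, 5, 0.2, 0, 0, 0, 0, 0, 5.7, 0.2, 0, 0, 0, 0, 0, 6.0, 0.2, 0])

```text
time: 8.15
tool_pos: [0.5077, 0.2085, 0.0106]
tool_rot: [1.512, 1.571, 0.246]
contact_force: [-6.6, 0.6, 4.4]
opening: 0.046
```

```bash
python3 - <<'E'
from h import *
s,_=toolR();print(s["time"],s["contact_force"],w2n(s["tool_pos"]),s["opening"])
c=snap("wrist","w9.png")
E
```

```text
8.15 [-6.64412803  0.63230394  4.40901009] [-7.52727468e-02  1.17279111e-05  1.05581483e-02] 0.04599319685725376
```

View pics/w9.png

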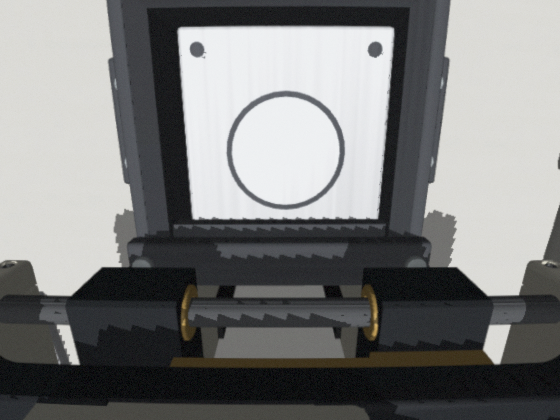

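Nearly home; the block sits between the walls with a few mm to the back wall (front edge row ~27).

Request:
jog_arm(plan=[0, 0, 0, 0, 0.3, 0, 0, 0, 0, 0, 0, 0.6, 0, 0, 0, 0, 0, 0, 0.8, 0, 0])

```text
time: 8.5
tool_pos: [0.5103, 0.2093, 0.0105]
tool_rot: [-1.546, 1.561, -2.811]
contact_force: [-22.9, -8.0, 18.3]
opening: 0.0461
```

```bash
python3 - <<'E'
from h import *
s,_=toolR();print(s["time"],s["contact_force"],w2n(s["tool_pos"]),s["opening"])
c=snap("wrist","w10.png")
E
```

```text
8.5 [-22.92125702  -8.01257061  18.28574309] [-7.25401613e-02 -5.24449185e-05  1.05445662e-02] 0.046063506360383366
```

View pics/w10.png

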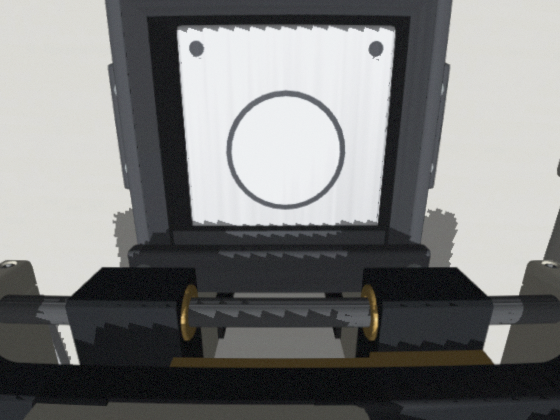

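```bash
python3 - <<'E'
from h import *
d=down(8.4,0,-1);P=np.array([.5078,.4361,0])
sh((n2w([-.083,0,.01]),down(17.4,0,-1)),(P+[-.10,-.06,.25],d))
E
```

```text
rot [0.13, 0.01, 0.58] shift [0.065, -1.042, -0.004]
rot [9.13, 0.06, 0.58] shift [-23.901, -4.986, -18.988]
```

Request:
jog_arm(plan=[0, 0, 0, 0, -1.5, 0, 0, 0, 0, 0, -5, -2, 0, 0, 0, 0, 0, -10, -3, 0, 0, 5, 0, 0, -24, -5, -19, -0.5, 9, 0, 0, -24, -5, -19, -0.5, 9, 0, 0, -24, -5, -19, -0.5, 9, 0, 0, -24, -5, -19, -0.5, 9, 0, 0, -24, -5, -19, -0.5, 9, 0, 0, -24, -5, -19, -0.5])

```text
time: 9.45
tool_pos: [0.4103, 0.381, 0.2548]
tool_rot: [2.103, 1.561, 0.683]
contact_force: [0.2, 0.5, 0.3]
opening: 0.0229
```

```bash
python3 - <<'E'
from h import *
s,_=toolR();print(s["time"],s["contact_force"],s["tool_pos"],s["opening"],s["qpos"])
c=snap("wrist","w11.png")
E
```

```text
9.45 [0.23382411 0.51192376 0.3102812 ] [0.4102951  0.38103229 0.25476673] 0.02289222748440985 [6.11142806e-01 3.81144773e-01 1.38677400e+00 7.51168797e-04
 1.36352935e+00 2.03021985e+00]
```

View pics/w11.png

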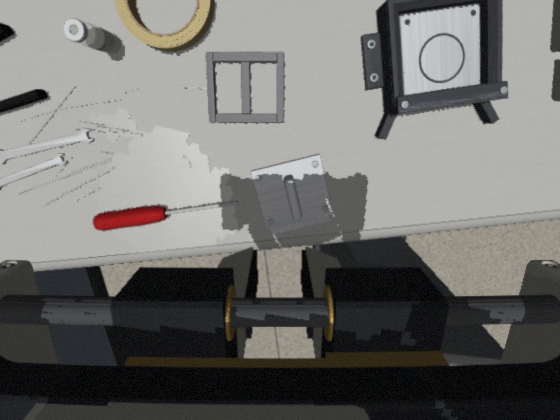

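```bash
python3 - <<'E'
from h import *
c=load("w11.png");im=c["image"][:,:,::-1]
def cr(n,x0,y0,x1,y1,z): cv2.imwrite(n,cv2.resize(im[y0:y1,x0:x1],None,fx=z,fy=z,interpolation=cv2.INTER_CUBIC))
cr("pics/w11a.png",195,40,345,245,2.9)
cr("pics/w11b.png",355,0,515,145,4)
E
```

```text
(no output)
```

View pics/w11a.png

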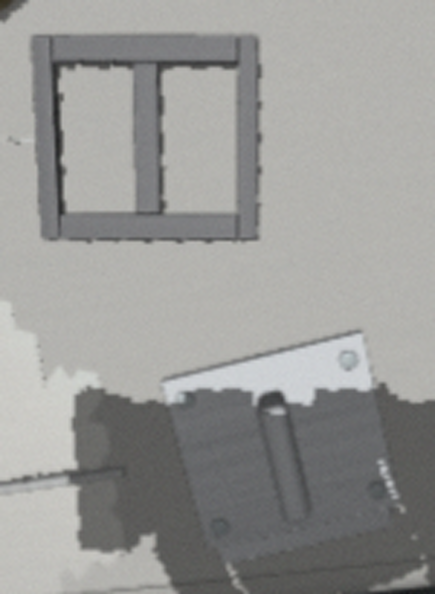

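View pics/w11b.png

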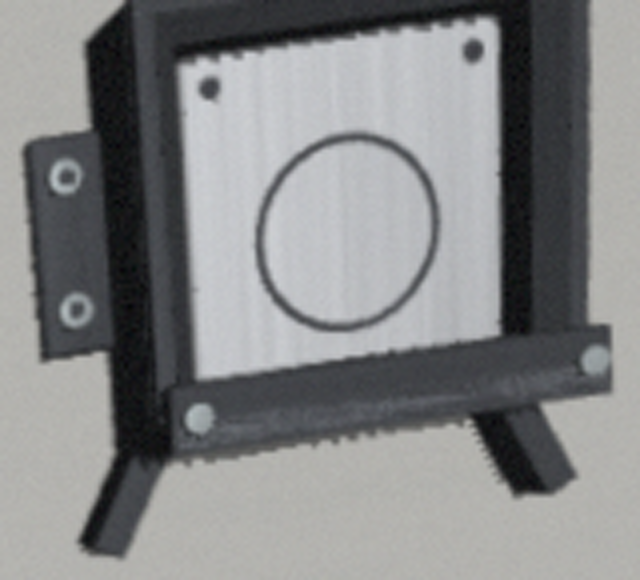

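```bash
python3 - <<'E'
from h import *
c=load("w11.png")
A=([195,40],2.9);B=([355,0],4)
quad(c,[(32,36),(258,36),(257,239),(42,239)],.01,*A,"spacer")
print(quad(c,[(146,63),(148.5,213)],.01,*A,"web"))
print("block front",w2n(quad(c,[(180,60),(500,15)],.024,*B))*1000)
print("circ",w2n(quad(c,[(348,231),(349,232)],.024,*B))*1000)
b=quad(c,[(65,178),(76,310)],.014,*B);print("footbolts L",w2n(b)*1000)
b=quad(c,[(202,417),(595,360)],.055,*B);print("bar bolts",w2n(b)*1000)
E
```

```text
spacer c [507.2 436.7  10. ] yaw 8.54 sizes [np.float64(88.2), np.float64(77.2), np.float64(88.4), np.float64(77.5)]
web [[535.6, 440.7, 10.0], [479.1, 432.5, 10.0]]  yaw -81.79661917002531 len 57.08778283575378
[[0.53560257 0.44067505 0.01      ]
 [0.47909892 0.43252934 0.01      ]]
 [[606.3, 282.2, 24.0], [632.5, 199.3, 24.0]]  yaw 17.50479742301631 len 86.91072389802893
block front [[ 40.92197656  40.79618052  24.        ]
 [ 41.08094141 -46.114398    24.        ]]
 [[572.5, 225.8, 24.0], [572.3, 225.4, 24.0]]  yaw -30.158089011981748 len 0.4015348512363345
circ [[-8.19991532 -2.91063637 24.        ]
 [-8.49623274 -3.1816091  24.        ]]
 [[574.7, 304.1, 14.0], [541.1, 293.3, 14.0]]  yaw -72.20593816911328 len 35.23564182389322
footbolts L [[ 17.23628544  71.15378452  14.        ]
 [-17.99852302  70.91144709  14.        ]]
 [[515.6, 264.8, 55.0], [547.2, 165.1, 55.0]]  yaw 17.558493840700677 len 104.6091859335548
bar bolts [[-50.84914264  51.35193527  55.        ]
 [-50.55976896 -53.25685043  55.        ]]
```

```bash
python3 - <<'E'
from h import *
d=down(8.4,0,-1);P=np.array([.5074,.4366,0])
sh((P+[0,0,.05],d),(P+[0,0,.003],d))
E
```

```text
rot [0.23, -0.13, -0.31] shift [20.316, 10.349, -4.216]
rot [0.23, -0.13, -0.31] shift [25.016, 10.324, -4.205]
```

Request:
jog_arm(plan=[0, 0, 0, 10, 10.3, -4.2, -0.5, 0.2, -0.1, -0.3, 15, 10.3, -4.2, -0.5, 0.2, -0.1, -0.3, 20, 10.3, -4.2, -0.5, 0.2, -0.1, -0.3, 20, 10.3, -4.2, -0.5, 0.2, -0.1, -0.3, 20.3, 10.3, -4.2, -0.5, 0.2, -0.1, -0.3, 20.3, 10.3, -4.2, -0.5])

```text
time: 10.1
tool_pos: [0.5041, 0.43, 0.0402]
tool_rot: [-1.121, 1.554, -2.549]
contact_force: [-1.0, 0.1, -0.6]
opening: 0.0232
```

```bash
python3 - <<'E'
from h import *
d=down(8.4,0,-1);P=np.array([.5074,.4366,0])
s,_=toolR();print(s["time"],s["tool_pos"],s["opening"])
sh((P+[0,0,.003],d))
c=snap("wrist","w12.png")
E
```

```text
10.1 [0.50413374 0.42997434 0.04016933] 0.02322111766289471
rot [-0.25, 0.42, 0.88] shift [3.705, 0.474, -0.637]
```

View pics/w12.png

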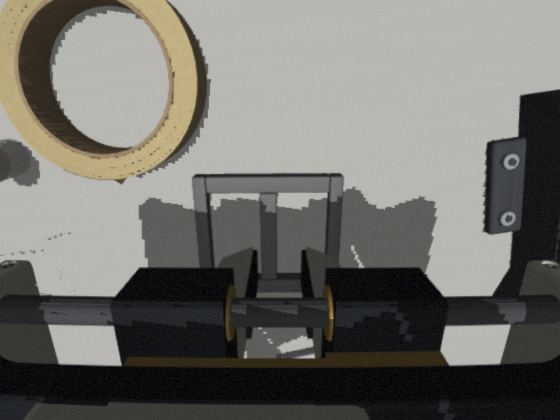

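Request:
jog_arm(plan=[0, 0, 0, 0, 0, 0, -0.5])

```text
time: 10.25
tool_pos: [0.5064, 0.433, 0.0489]
tool_rot: [-1.215, 1.567, -2.642]
contact_force: [-0.2, 0.1, -0.2]
opening: 0.023
```

```bash
python3 - <<'E'
from h import *
d=down(8.4,0,-1);P=np.array([.5074,.4366,0])
s,_=toolR();print(s["time"],s["tool_pos"],s["opening"],s["qvel"])
sh((P+[0,0,.003],d))
E
```

```text
10.25 [0.50644202 0.43300632 0.04891268] 0.022970338533257705 [ 0.00956229 -0.03947981 -0.01209066  0.00159139 -0.00013414  0.00182803]
rot [-0.18, 0.08, 0.21] shift [4.59, 0.163, -0.348]
```

Request:
jog_arm(plan=[0, 0, 0, 2, 0.2, -0.35, -0.5, 0, 0, 0, 3, 0.2, -0.35, -0.5, 0, 0, 0, 3, 0.2, -0.35, -0.5])

```text
time: 10.55
tool_pos: [0.5064, 0.4367, 0.018]
tool_rot: [-1.201, 1.565, -2.628]
contact_force: [-0.7, 0.5, -0.6]
opening: 0.0229
```

```bash
python3 - <<'E'
from h import *
d=down(8.4,0,-1);P=np.array([.5074,.4366,0])
s,_=toolR();print(s["time"],s["tool_pos"],s["opening"],s["qvel"])
sh((P+[0,0,.003],d))
c=snap("wrist","w13.png",(150,130,400,300),3)
E
```

```text
10.55 [0.50643415 0.43672575 0.01799592] 0.022867738844087025 [ 0.00078036 -0.01316208 -0.01904216  0.00032313  0.01796396  0.00077237]
rot [-0.13, 0.13, 0.33] shift [1.499, 0.102, 0.023]
```

View pics/w13.png

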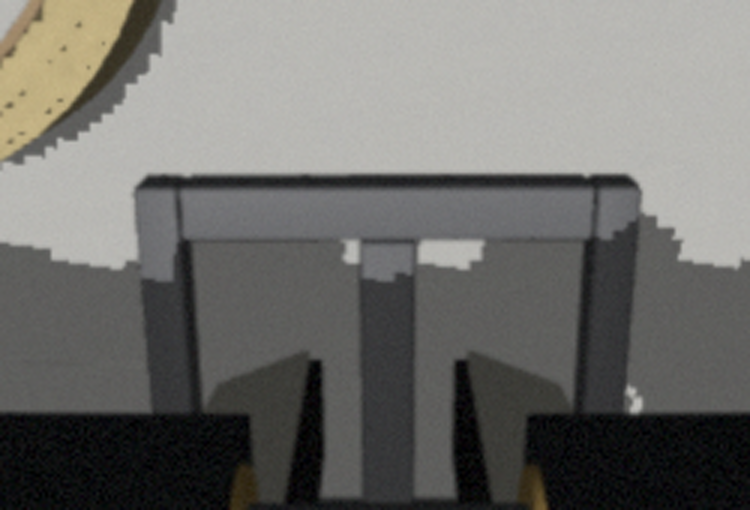

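Request:
jog_arm(plan=[0, 0, 0, 1.5, 0.1, 0, -0.5, 0, 0, 0, 1.5, 0.1, 0, -0.5, 0, 0, 0, 1.5, 0.1, 0, -1, 0, 0, 0, 1.5, 0.1, 0, -1, 0, 0, 0, 1.5, 0.1, 0, -1, 0, 0, 0, 1.5, 0.1, 0, -1, 0, 0, 0, 0, 0.1, 0, -1, 0, 0, 0, -3, 0.1, 0, -1, 0, 0, 0, -7, 0.1, 0, -1, 0, 0, 0, -7, 0.1, 0, -1], newtons=25)

```text
time: 11.6
tool_pos: [0.5113, 0.4398, 0.0953]
tool_rot: [2.116, 1.564, 0.69]
contact_force: [0.9, 0.3, -0.1]
opening: 0.0094
```

```bash
python3 - <<'E'
from h import *
s,_=toolR();print(s["time"],s["tool_pos"],s["opening"],s["contact_force"])
snap("wrist","w14.png");snap("side","s14.png",(200,150,360,330),4)
E
```

```text
11.6 [0.51132543 0.43978726 0.09531959] 0.009398838055254849 [ 0.86647303  0.32593797 -0.10774206]
```

View pics/w14.png

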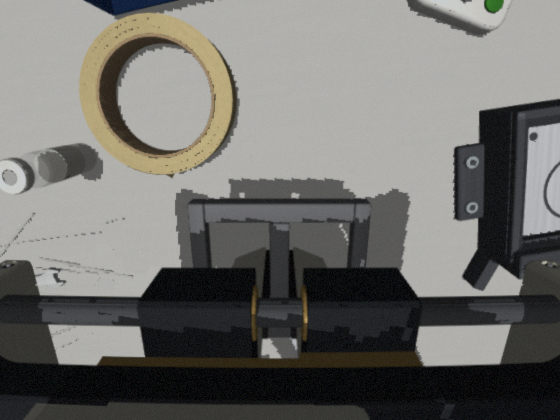

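View pics/s14.png

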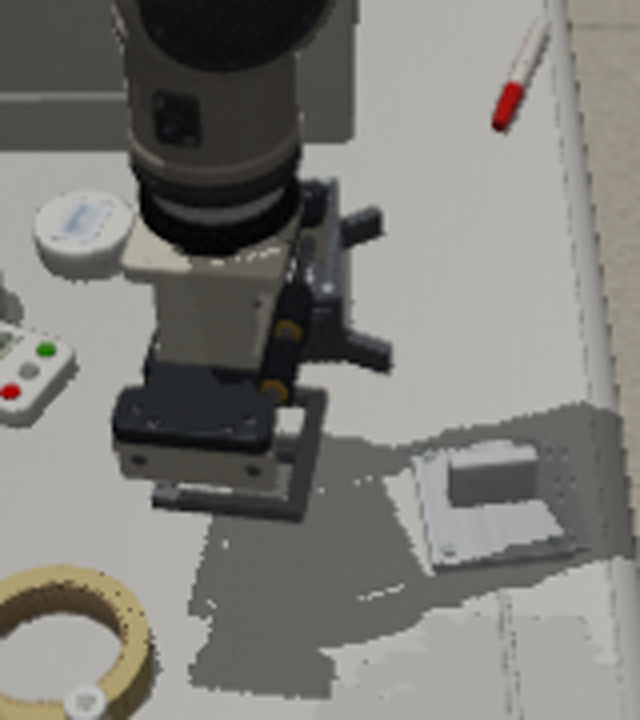

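```bash
python3 - <<'E'
from h import *
c=load("w14.png");im=c["image"][:,:,::-1]
cv2.imwrite("pics/w14a.png",cv2.resize(im[180:290,160:400],None,fx=3.2,fy=3.2,interpolation=cv2.INTER_CUBIC))
s,R0=toolR()
p=onz(c,[(189.5,204),(369.5,204)],s["tool_pos"][2]+.0075)
print(R0.inv().apply(p-s["tool_pos"])*1000)
D=down(17.4,0,-1)
sh((n2w([0,0,.12]),D),(n2w([0,0,.06]),D))
E
```

```text
[[ -7.61313234  38.94969949 -45.8764269 ]
 [ -7.57271731  39.09244427  43.54497368]]
rot [-9.13, 0.02, 0.14] shift [-3.03, 4.016, 21.5]
rot [-9.13, 0.02, 0.14] shift [2.97, 4.03, 21.497]
```

View pics/w14a.png

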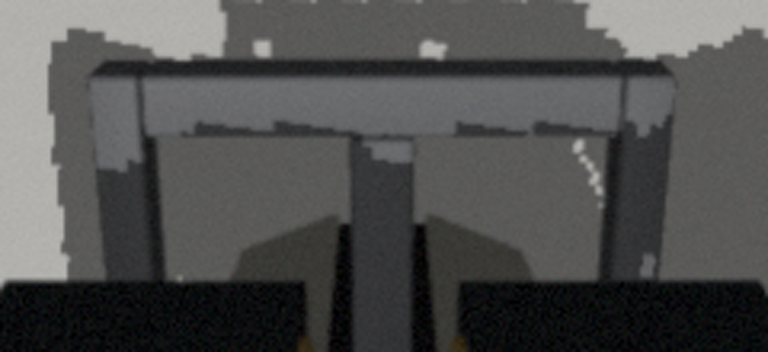

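Request:
jog_arm(plan=[-3, 0, 0, -3, 1, 5, -1, -9, 0, 0, -3, 4, 21.5, -1, -9, 0, 0, -3, 4, 21.5, -1, -9, 0, 0, -3, 4, 21.5, -1, -9, 0, 0, -1, 4, 21.5, -1, -9, 0, 0, 1, 4, 21.5, -1, -9, 0, 0, 1, 4, 21.5, -1, -9, 0, 0, 1, 4, 21.5, -1])

```text
time: 12.5
tool_pos: [0.5779, 0.2306, 0.077]
tool_rot: [-1.474, 1.563, -2.743]
contact_force: [0.3, 0.7, -0.5]
opening: 0.0097
```

```bash
python3 - <<'E'
from h import *
s,_=toolR();print(s["time"],w2n(s["tool_pos"]),s["opening"],s["contact_force"])
snap("wrist","w15.png");snap("side","s15.png",(200,150,360,330),4)
D=down(17.4,0,-1);sh((n2w([0,0,.08]),D))
E
```

```text
12.5 [-0.00167118  0.00010239  0.07704411] 0.009745514395945285 [ 0.32598728  0.71765044 -0.54835428]
rot [-0.07, 0.05, 0.27] shift [-0.156, 0.059, 0.059]
```

View pics/w15.png

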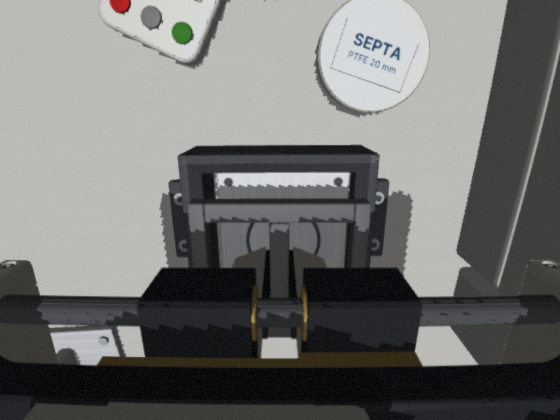

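View pics/s15.png

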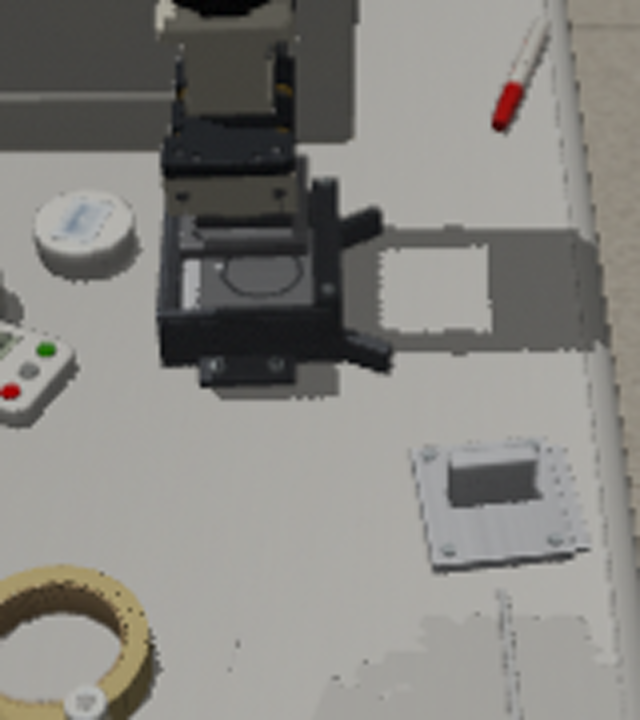

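```bash
python3 - <<'E'
from h import *
c=load("w15.png");im=c["image"][:,:,::-1]
cv2.imwrite("pics/w15a.png",cv2.resize(im[140:290,160:400],None,fx=3.3,fy=3.3,interpolation=cv2.INTER_CUBIC))
E
```

```text
(no output)
```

View pics/w15a.png

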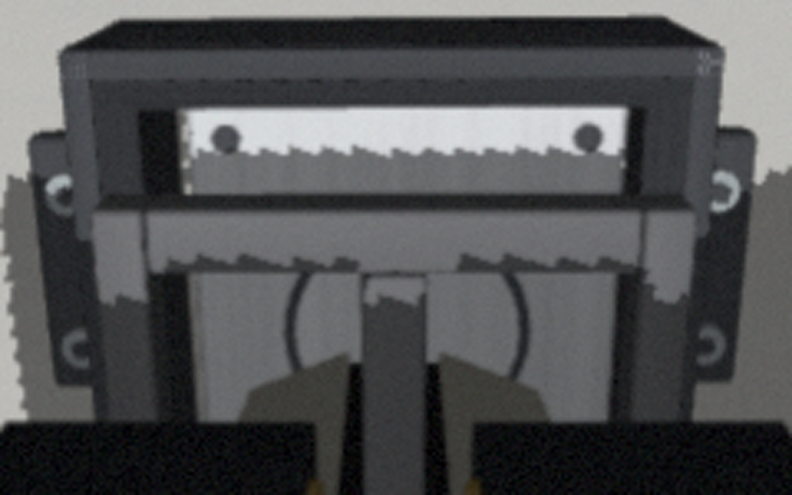

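```bash
python3 - <<'E'
from h import *
c=load("w15.png")
print(w2n(quad(c,[(60,49),(723,48)],.044,[160,140],3.3))*1000)
print(w2n(quad(c,[(93,209),(693,209)],.0845,[160,140],3.3))*1000)
print(w2n(quad(c,[(183,108),(627,108)],.024,[160,140],3.3))*1000)
E
```

```text
[[613.6, 302.8, 44.0], [648.4, 191.7, 44.0]]  yaw 17.37653472668626 len 116.4193446133736
[[ 54.03495231  58.36131317  44.        ]
 [ 53.9872732  -58.05802168  44.        ]]
 [[601.9, 283.4, 84.5], [627.7, 200.6, 84.5]]  yaw 17.290834703191695 len 86.71972429544756
[[ 37.06547072  43.25246948  84.5       ]
 [ 36.90024426 -43.46709742  84.5       ]]
 [[604.6, 282.1, 24.0], [630.6, 198.7, 24.0]]  yaw 17.297834881970836 len 87.38583119990754
[[ 39.23137541  41.24111855  24.        ]
 [ 39.07555627 -46.14457373  24.        ]]
```

Request:
jog_arm(plan=[0, 0, 0, 0, 0.15, 0, -1, 0, 0, 0, 1, 0.15, 0, -1, 0, 0, 0, 2, 0.15, 0, -1, 0, 0, 0, 3, 0.15, 0, -1, 0, 0, 0, 3.6, 0.15, 0, -1, 0, 0, 0, 3.6, 0.15, 0, -1])

```text
time: 13.2
tool_pos: [0.579, 0.2306, 0.0402]
tool_rot: [-1.466, 1.563, -2.735]
contact_force: [-0.4, 0.1, -1.5]
opening: 0.0093
```

```bash
python3 - <<'E'
from h import *
s,_=toolR();print(s["time"],w2n(s["tool_pos"]),s["opening"],s["contact_force"])
snap("wrist","w16.png",(160,80,400,290),3.3)
D=down(17.4,0,-1);sh((n2w([0,0,.0275]),D))
E
```

```text
13.2 [-0.00056002 -0.00022298  0.04021459] 0.009311172343616123 [-0.42436169  0.07210076 -1.52385058]
rot [-0.14, 0.05, 0.39] shift [1.356, 0.009, -0.031]
```

View pics/w16.png

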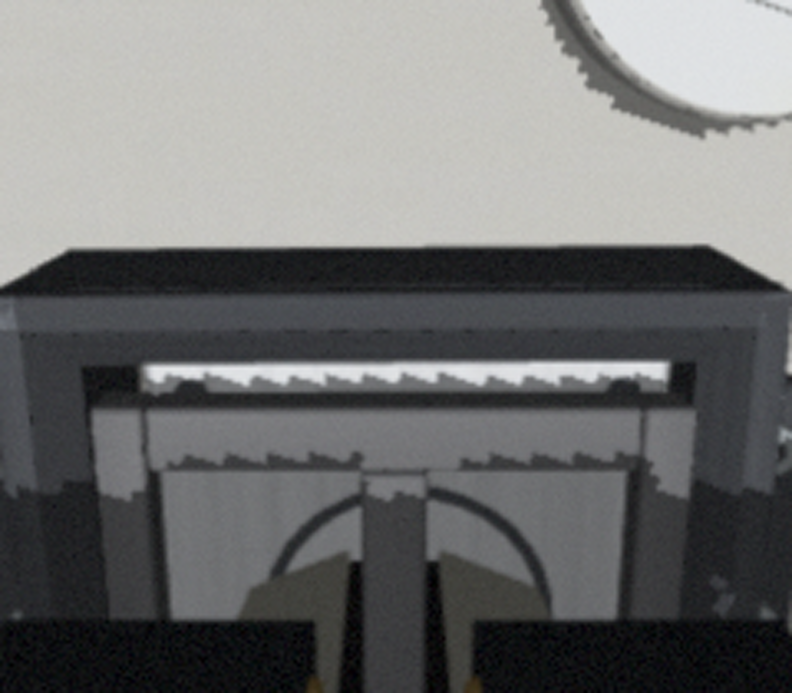

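Request:
jog_arm(plan=[0, 0, 0.4, 0.5, 0, 0, -1, 0, 0, 0.4, 1.0, 0, 0, -1, 0, 0, 0.4, 1.3, 0, 0, -1, 0, 0, 0.4, 1.3, 0, 0, -1])

```text
time: 13.65
tool_pos: [0.5795, 0.2307, 0.0283]
tool_rot: [0.528, 1.57, -0.741]
contact_force: [0.1, -0.5, -1.0]
opening: 0.0093
```

```bash
python3 - <<'E'
from h import *
s,_=toolR();print(s["time"],w2n(s["tool_pos"]),s["opening"],s["contact_force"])
snap("wrist","w17.png",(160,80,400,290),3.3)
D=down(17.4,0,-1);sh((n2w([0,0,.0265]),D))
E
```

```text
13.65 [-7.02849705e-05 -2.78580094e-04  2.82888107e-02] 0.009343567772227076 [ 0.11854341 -0.47361744 -0.97927494]
rot [-0.13, 0.06, -0.07] shift [0.21, -0.017, -0.028]
```

View pics/w17.png

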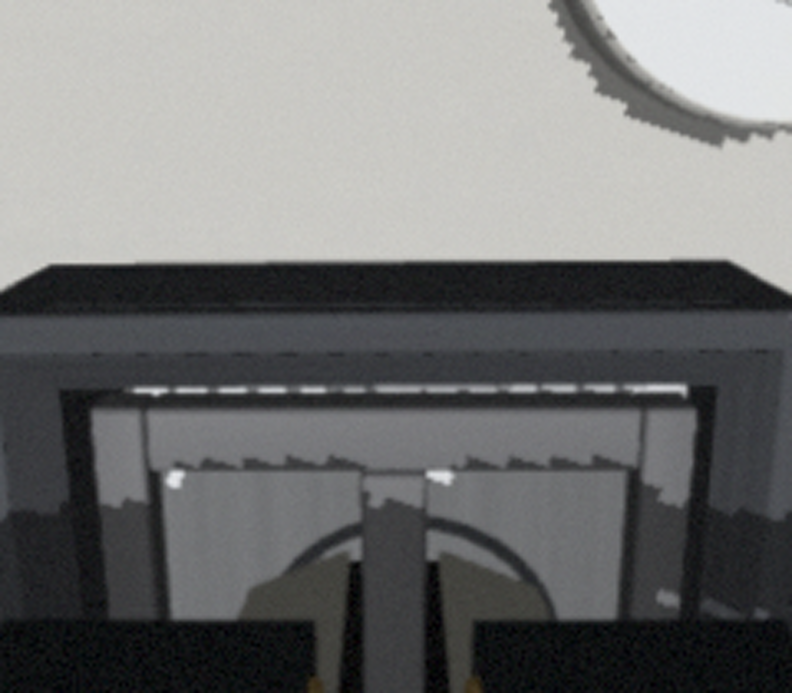

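Request:
jog_arm(plan=[0, 0, 0, 0.2, 0, 0, -1, 0, 0, 0, 0.2, 0, 0, -1, 0, 0, 0, 0.1, 0, 0, -0.5, 0, 0, 0, 0.1, 0, 0, -0.5, 0, 0, 0, 0.1, 0, 0, -0.5, 0, 0, 0, -1, 0, 0, -0.5, 0, 0, 0, -4, 0, 0, -0.5, 0, 0, 0, -8, 0, 0, -0.5, 0, 0, 0, -8, 0, 0, -0.5])

```text
time: 14.6
tool_pos: [0.5831, 0.2318, 0.1156]
tool_rot: [1.458, 1.558, 0.189]
contact_force: [0.1, 0.4, 0.7]
opening: 0.0229
```

```bash
python3 - <<'E'
from h import *
s,_=toolR();print(s["time"],w2n(s["tool_pos"]),s["opening"],s["contact_force"])
snap("wrist","w18.png",(160,80,400,290),3.3)
E
```

```text
14.6 [ 0.00369088 -0.00028317  0.11560612] 0.02288213501161348 [0.07762969 0.43122623 0.66778796]
```

View pics/w18.png

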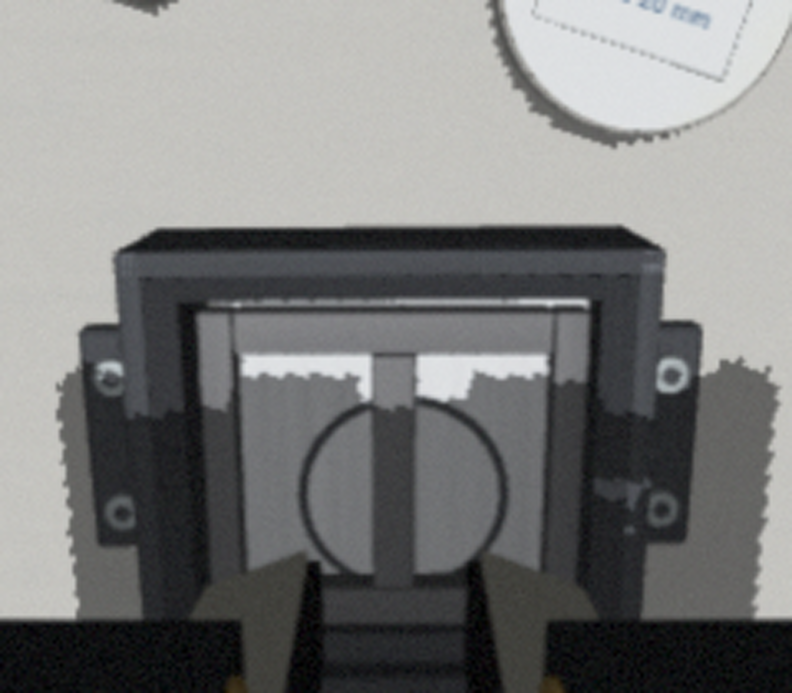

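```bash
python3 - <<'E'
from h import *
P=np.array([.391,.3605,0]);y=np.radians(22)
sh((P+[-.1*np.cos(y),-.1*np.sin(y),.2],down(22,0,-1)))
E
```

```text
rot [-4.73, 0.1, -0.5] shift [-8.952, -24.268, -17.151]
```

Request:
jog_arm(plan=[0, 0, 0, -4, 0, 0, -0.2, -4.7, 0, -0.5, -9, -24.2, -17, -0.2, -4.7, 0, -0.5, -9, -24.2, -17, -0.2, -4.7, 0, -0.5, -9, -24.2, -17, -0.2, -4.7, 0, -0.5, -9, -24.2, -17, -0.2, -4.7, 0, -0.5, -9, -24.2, -17, -0.2, -4.7, 0, -0.5, -9, -24.2, -17, -0.2, -4.7, 0, -0.5, -9, -24.2, -17, -0.2, -4.7, 0, -0.5, -9, -24.2, -17, -0.2])

```text
time: 15.55
tool_pos: [0.2972, 0.3217, 0.1984]
tool_rot: [-1.432, 1.564, -2.617]
contact_force: [-0.6, -0.1, 0.3]
opening: 0.0372
```

```bash
python3 - <<'E'
from h import *
s,_=toolR();print(s["time"],s["tool_pos"],s["qvel"])
c=snap("wrist","w19.png")
im=c["image"][:,:,::-1]
cv2.imwrite("pics/w19a.png",cv2.resize(im[90:290,150:410],None,fx=3,fy=3,interpolation=cv2.INTER_CUBIC))
E
```

```text
15.55 [0.29723967 0.32167407 0.19842463] [-0.04084607  0.02860921 -0.02492584 -0.00577464 -0.00236238 -0.00686581]
```

View pics/w19.png

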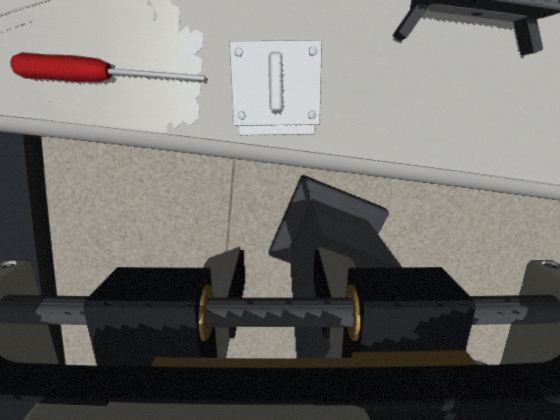

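View pics/w19a.png

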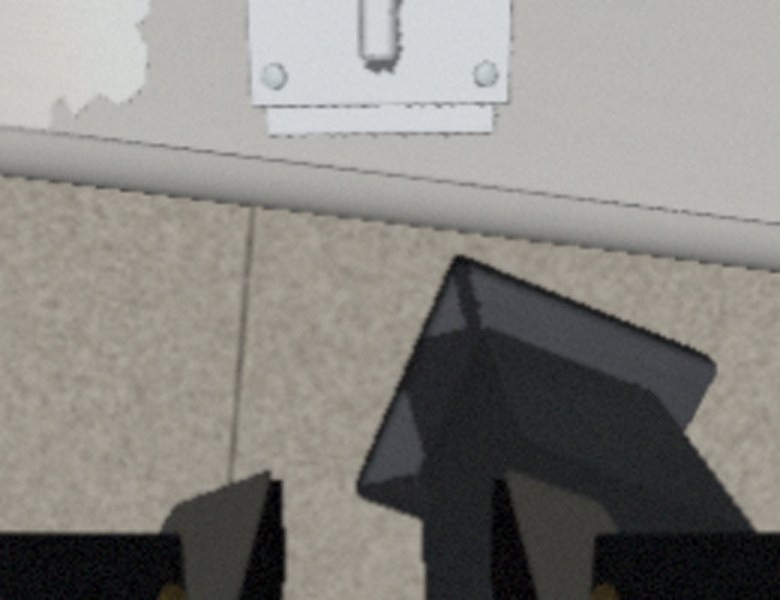

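```bash
python3 - <<'E'
from h import *
c=load("w19.png")
im=c["image"][:,:,::-1]
cv2.imwrite("pics/w19b.png",cv2.resize(im[30:145,215:335],None,fx=5,fy=5,interpolation=cv2.INTER_CUBIC))
E
```

```text
(no output)
```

View pics/w19b.png

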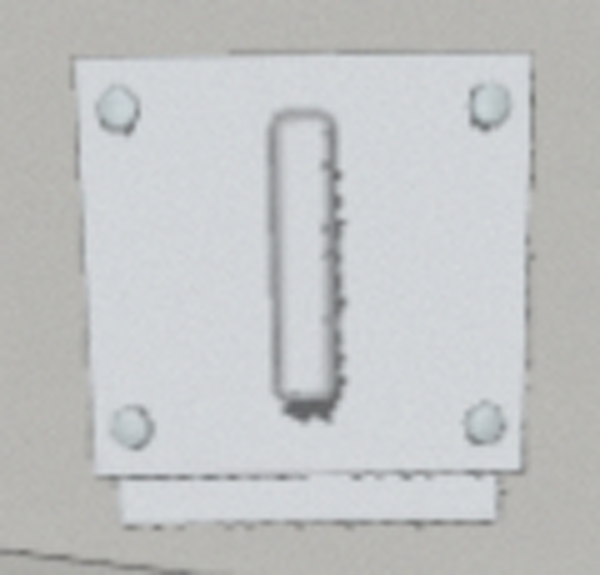

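```bash
python3 - <<'E'
from h import *
c=load("w19.png");o=([215,30],5)
quad(c,[(75,58),(532,52),(522,472),(97,474)],.008,*o,"plate")
quad(c,[(270,109),(335,109),(334,402),(274,402)],.044,*o,"rib")
p=quad(c,[(122,524),(496,521)],.005,*o,"tongue");print(p.mean(0))
E
```

```text
plate c [390.9 362.6   8. ] yaw 22.86 sizes [np.float64(88.1), np.float64(79.3), np.float64(87.4), np.float64(78.6)]
rib c [390.8 362.9  44. ] yaw 22.26 sizes [np.float64(11.3), np.float64(49.4), np.float64(10.9), np.float64(49.4)]
tongue [[329.9, 379.6, 5.0], [359.9, 307.4, 5.0]]  yaw 22.564661812447675 len 78.22874411327513
[0.34490076 0.343511   0.005     ]
```

```bash
python3 - <<'E'
from h import *
P=np.array([.3909,.3627,0]);d=down(22.6,0,-1)
sh((P+[0,0,.06],d),(P+[0,0,.016],d))
E
```

```text
rot [-0.59, 0.06, 0.4] shift [13.745, 10.243, -0.365]
rot [-0.59, 0.06, 0.4] shift [18.145, 10.274, -0.37]
```

Request:
jog_arm(plan=[-0.6, 0, 0.4, 6, 10.2, -0.4, -0.2, -0.6, 0, 0.4, 9, 10.2, -0.4, -0.2, -0.6, 0, 0.4, 12, 10.2, -0.4, -0.2, -0.6, 0, 0.4, 12, 10.2, -0.4, -0.2, -0.6, 0, 0.4, 12, 10.2, -0.4, -0.2, -0.6, 0, 0.4, 12, 10.2, -0.4, -0.2])

```text
time: 16.2
tool_pos: [0.3907, 0.3626, 0.0785]
tool_rot: [0.139, 1.57, -1.039]
contact_force: [-0.9, -1.1, 0.1]
opening: 0.0369
```

```bash
python3 - <<'E'
from h import *
P=np.array([.3909,.3627,0]);d=down(22.6,0,-1)
s,_=toolR();print(s["time"],s["tool_pos"],s["qvel"])
sh((P+[0,0,.016],d))
c=snap("wrist","w20.png",(150,130,400,300),3)
E
```

```text
16.2 [0.39068212 0.36255489 0.07852529] [ 0.00874189 -0.03671352 -0.00452164 -0.00189936 -0.0047022   0.00052435]
rot [-0.08, 0.04, -0.01] shift [6.253, 0.025, -0.009]
```

View pics/w20.png

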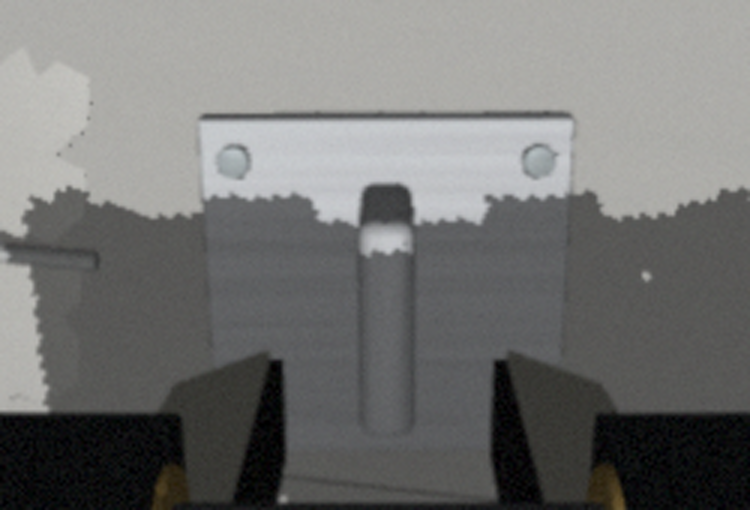

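Centred over the rib. Descend, grip at 40 N, lift.

Request:
jog_arm(plan=[0, 0, 0, 3, 0, 0, -0.2, 0, 0, 0, 5.5, 0, 0, -0.2, 0, 0, 0, 6.2, 0, 0, -0.2, 0, 0, 0, 6.2, 0, 0, -0.2, 0, 0, 0, 6.2, 0, 0, -1, 0, 0, 0, 6.2, 0, 0, -1, 0, 0, 0, 6.2, 0, 0, -1, 0, 0, 0, 6.2, 0, 0, -1, 0, 0, 0, 6.2, 0, 0, -1], newtons=45)

```text
time: 17.15
tool_pos: [0.3907, 0.3631, 0.0164]
tool_rot: [1.093, 1.57, -0.084]
contact_force: [-0.8, -0.9, 6.9]
opening: 0.0118
```

```bash
python3 - <<'E'
from h import *
s,_=toolR();print(s["time"],s["tool_pos"],s["opening"],s["contact_force"])
D=down(17.4,0,-1);sh((n2w([0,0,.16]),D))
E
```

```text
17.15 [0.39071599 0.36307789 0.01635042] 0.011767592192894083 [-0.83266923 -0.88385857  6.86943879]
rot [5.18, 0.03, -0.06] shift [-14.343, 12.375, 19.451]
```

Request:
jog_arm(plan=[0, 0, 0, -4, 0, 0, -1, 0, 0, 0, -9, 0, 0, -1, 5.2, 0, 0, -14.3, 12.4, 19.5, -1, 5.2, 0, 0, -14.3, 12.4, 19.5, -1, 5.2, 0, 0, -14.3, 12.4, 19.5, -1, 5.2, 0, 0, -14.3, 12.4, 19.5, -1, 5.2, 0, 0, -14.3, 12.4, 19.5, -1, 5.2, 0, 0, -14.3, 12.4, 19.5, -1, 5.2, 0, 0, -14.3, 12.4, 19.5, -1])

```text
time: 18.05
tool_pos: [0.5794, 0.2297, 0.1577]
tool_rot: [-1.451, 1.569, -2.72]
contact_force: [-0.8, 0.2, -2.7]
opening: 0.0119
```

```bash
python3 - <<'E'
from h import *
s,_=toolR();print(s["time"],w2n(s["tool_pos"]),s["opening"],s["contact_force"])
c=snap("wrist","w21.png");snap("side","s21.png",(200,120,360,300),4)
im=c["image"][:,:,::-1]
cv2.imwrite("pics/w21a.png",cv2.resize(im[100:290,150:410],None,fx=3,fy=3,interpolation=cv2.INTER_CUBIC))
E
```

```text
18.05 [-0.00045694 -0.00119013  0.15771231] 0.01190684992730557 [-0.81243795  0.1789385  -2.67856455]
```

View pics/w21a.png

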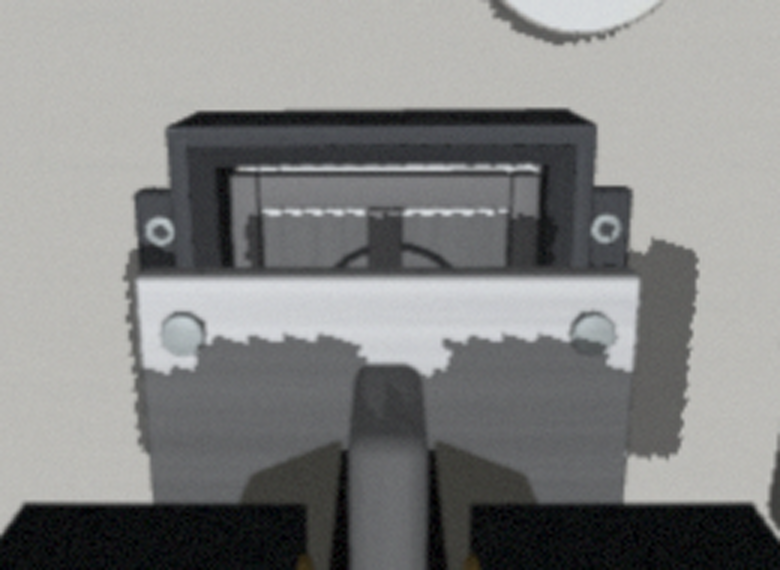

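View pics/s21.png

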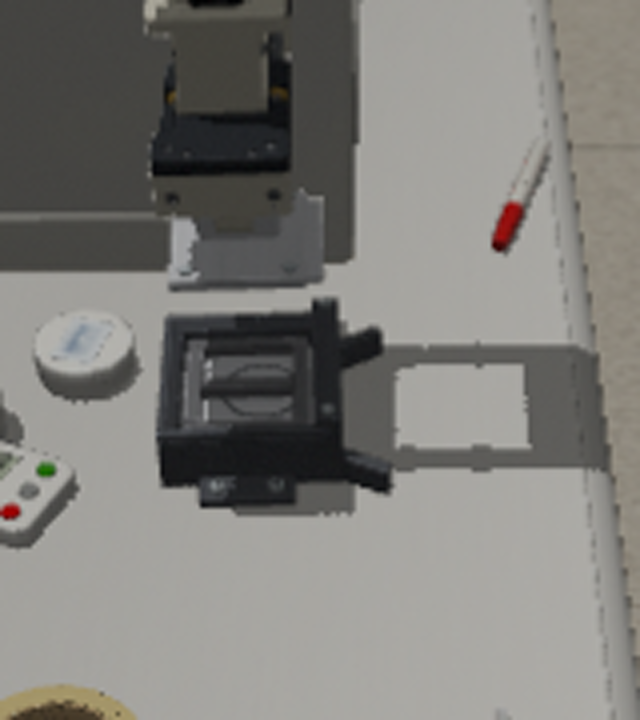

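```bash
python3 - <<'E'
from h import *
c=load("w21.png");s,R0=toolR()
for z in(.1495,):
    p=quad(c,[(138,278),(638,276)],z,[150,100],3)
    print(R0.inv().apply(p-s["tool_pos"])*1000); print(w2n(p)*1000)
p=quad(c,[(166,129),(597,126)],.044,[150,100],3);print(w2n(p)*1000)
E
```

```text
[[604.4, 282.8, 149.5], [630.6, 199.8, 149.5]]  yaw 17.52036488385866 len 86.9644787155861
[[  8.1183536   40.46958362 -41.59356813]
 [  8.13494919  40.64767588  45.37072665]]
[[ 39.24302191  41.95037461 149.5       ]
 [ 39.42571358 -45.01391221 149.5       ]]
 [[612.6, 303.0, 44.0], [648.1, 191.4, 44.0]]  yaw 17.668129488538614 len 117.19725181373182
[[ 53.09632493  58.84800626  44.        ]
 [ 53.64477588 -58.34796225  44.        ]]
```

```bash
cat >> h.py <<'E'
H=.016;GX=0.0;GY=0.0   # tcp in cover frame
def cov(tx,tz,th,ty=0):
    c,s=np.cos(th),np.sin(th);x=np.array([c,0,s]);z=np.array([-s,0,c])
    p=np.array([tx,ty,tz])/1000+.05*x+H*z+GX*x
    return n2w(p),down(np.degrees(NY),-np.degrees(th),-1)
E
python3 - <<'E'
from h import *
s,_=toolR();print(w2n(s["tool_pos"]))
sh(cov(-38,85,.3),cov(-38,65,.3),cov(-38,37.5,.3))
p,r=cov(-38,37.5,.3);print(r.apply([1,0,0]))
E
```

```text
[-0.00120232  0.00035626  0.15773553]
rot [0.0, 0.01, 17.34] shift [4.266, 0.636, 0.035]
rot [0.0, 0.01, 17.34] shift [6.266, 0.641, 0.034]
rot [0.0, 0.01, 17.34] shift [9.016, 0.648, 0.034]
[ 0.2819973   0.0883726  -0.95533649]
```

Request:
jog_arm(plan=[0, 0, 8, 0, 0.3, 0, -1, 0, 0, 17.3, 2, 0.6, 0, -1, 0, 0, 17.3, 4.3, 0.6, 0, -1, 0, 0, 17.3, 4.3, 0.6, 0, -1, 0, 0, 17.3, 4.3, 0.6, 0, -1])

```text
time: 18.65
tool_pos: [0.5847, 0.2331, 0.1159]
tool_rot: [1.569, 1.271, 0.303]
contact_force: [0.4, 0.3, -1.8]
opening: 0.0119
```

```bash
python3 - <<'E'
from h import *
s,_=toolR();print(s["time"],w2n(s["tool_pos"]),s["opening"],s["contact_force"])
sh(cov(-38,85,.3),cov(-38,65,.3),cov(-38,37.5,.3))
c=snap("wrist","w22.png");snap("side","s22.png",(220,150,360,290),5)
E
```

```text
18.65 [0.00554666 0.00042726 0.11585377] 0.011917510608253155 [ 0.405224    0.25948263 -1.81905643]
rot [0.05, 0.02, 0.01] shift [0.061, -0.072, 0.043]
rot [0.05, 0.02, 0.01] shift [1.972, -0.663, 0.042]
rot [0.05, 0.02, 0.01] shift [4.599, -1.475, 0.04]
```

View pics/w22.png

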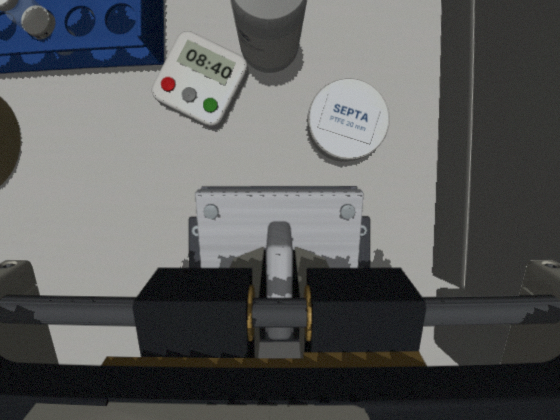

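View pics/s22.png

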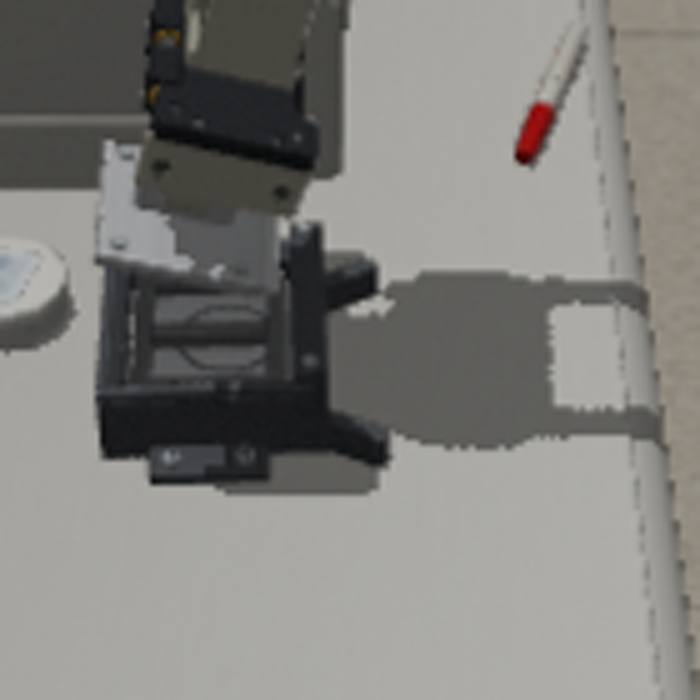

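Request:
jog_arm(plan=[0, 0, 0, 1, -0.4, 0, -1, 0, 0, 0, 2, -0.7, 0, -1, 0, 0, 0, 3, -1.0, 0, -1, 0, 0, 0, 3.5, -1.1, 0, -1, 0, 0, 0, 3.5, -1.1, 0, -1])

```text
time: 19.25
tool_pos: [0.5847, 0.2319, 0.0774]
tool_rot: [1.569, 1.272, 0.301]
contact_force: [0.0, -0.6, -2.5]
opening: 0.0117
```

```bash
python3 - <<'E'
from h import *
s,_=toolR();print(s["time"],w2n(s["tool_pos"]),s["opening"],s["contact_force"])
sh(cov(-38.5,37,.3),cov(-47,37,.3))
snap("side","s23.png",(220,150,360,290),5);snap("top","t23.png",(250,140,360,230),6)
E
```

```text
19.25 [ 0.00525409 -0.0006791   0.077431  ] 0.011693278321869723 [ 0.01958692 -0.59796996 -2.50052376]
rot [-0.03, 0.05, 0.04] shift [0.97, -0.374, -0.068]
rot [-0.03, 0.05, 0.04] shift [0.719, -1.186, -0.068]
```

View pics/s23.png

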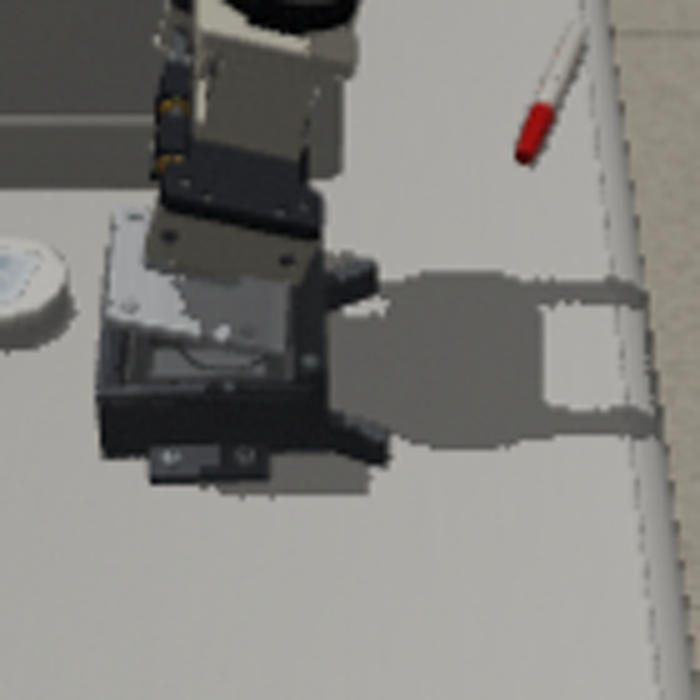

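View pics/t23.png

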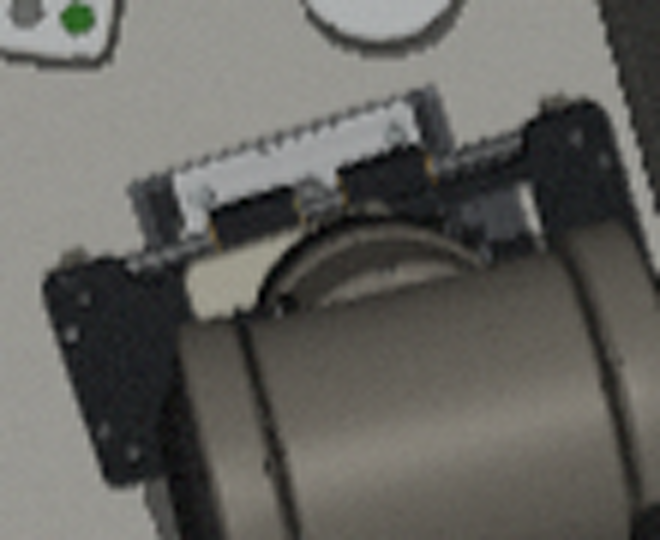

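Request:
jog_arm(plan=[0, 0, 0, 0.5, -0.2, -0.05, -1, 0, 0, 0, 0.9, -0.3, -0.05, -1, 0, 0, 0, 0.95, -0.35, -0.05, -1])

```text
time: 19.65
tool_pos: [0.5843, 0.2324, 0.0682]
tool_rot: [1.568, 1.27, 0.301]
contact_force: [-0.2, -0.1, -1.5]
opening: 0.0121
```

```bash
python3 - <<'E'
from h import *
s,_=toolR();print(s["time"],w2n(s["tool_pos"]),s["opening"],s["contact_force"])
sh(cov(-38.5,37,.3),cov(-47,37,.3))
E
```

```text
19.65 [ 4.99246428e-03 -9.97907530e-05  6.82391519e-02] 0.012116632126772671 [-0.18624715 -0.14114944 -1.51934689]
rot [-0.02, 0.05, -0.05] shift [0.099, -0.078, -0.01]
rot [-0.02, 0.05, -0.05] shift [-0.153, -0.89, -0.01]
```

Slide the tongue under the lip.

Request:
jog_arm(plan=[0, 0, 0, 0, -0.25, 0, -1, 0, 0, 0, -0.05, -0.5, 0, -1, 0, 0, 0, -0.1, -0.75, 0, -1, 0, 0, 0, -0.15, -0.9, 0, -1, 0, 0, 0, -0.15, -0.9, 0, -1])

```text
time: 20.15
tool_pos: [0.5758, 0.2297, 0.0677]
tool_rot: [1.568, 1.269, 0.301]
contact_force: [-0.4, 1.0, -3.3]
opening: 0.0118
```

```bash
python3 - <<'E'
from h import *
s,_=toolR();print(s["time"],w2n(s["tool_pos"]),s["opening"],s["contact_force"])
sh(cov(-47,37,.3),cov(-48.5,35.5,.2),cov(-49,34.7,.1),cov(-50,34.2,0))
snap("side","s24.png",(220,150,360,290),5);snap("wrist","w24.png")
E
```

```text
20.15 [-0.0038888  -0.00012777  0.06773378] 0.011827430985427665 [-0.36626769  0.96821882 -3.26429995]
rot [-0.02, 0.05, -0.1] shift [0.062, -0.027, -0.013]
rot [-0.02, 0.05, -5.83] shift [0.668, -0.081, -0.013]
rot [-0.02, 0.05, -11.56] shift [1.248, -0.07, -0.014]
rot [-0.03, 0.05, -17.29] shift [1.79, -0.15, -0.014]
```

View pics/s24.png

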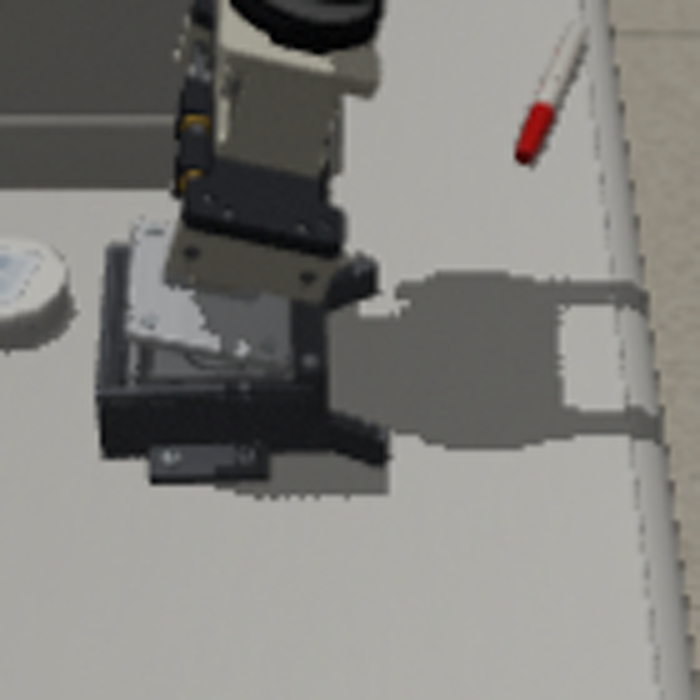

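View pics/w24.png

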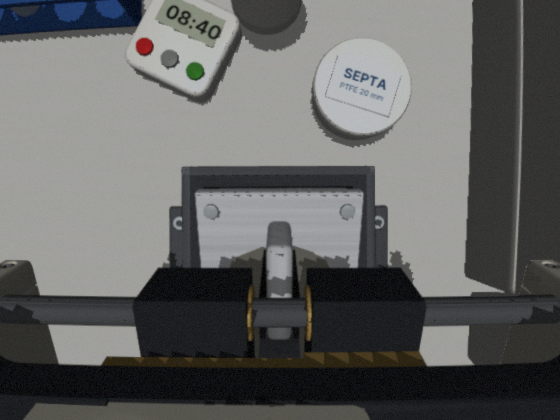

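Request:
jog_arm(plan=[0, 0, -1, 0.15, -0.05, 0, -1, 0, 0, -3, 0.35, -0.07, 0, -1, 0, 0, -5.8, 0.65, -0.08, 0, -1, 0, 0, -5.8, 0.65, -0.08, 0, -1, 0, 0, -8.5, 0.95, -0.07, 0, -1, 0, 0, -11.5, 1.25, -0.07, 0, -1, 0, 0, -11.5, 1.25, -0.07, 0, -1])

```text
time: 20.95
tool_pos: [0.58, 0.2309, 0.0552]
tool_rot: [1.563, 1.469, 0.295]
contact_force: [-0.2, 0.0, -2.3]
opening: 0.0118
```

```bash
python3 - <<'E'
from h import *
s,_=toolR();print(s["time"],w2n(s["tool_pos"]),s["opening"],s["contact_force"])
sh(cov(-49,34.7,.1),cov(-49.5,34.5,.05),cov(-50,34.2,0))
snap("wrist","w25.png")
E
```

```text
20.95 [ 0.00040299 -0.00025969  0.05521976] 0.011843988905131527 [-0.16687944  0.03434408 -2.306868  ]
rot [-0.03, 0.05, -0.12] shift [-0.052, -0.12, -0.026]
rot [-0.03, 0.05, -2.99] shift [0.215, -0.099, -0.026]
rot [-0.03, 0.05, -5.85] shift [0.495, -0.091, -0.026]
```

View pics/w25.png

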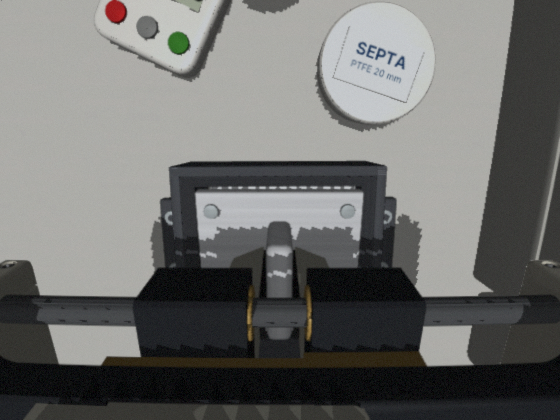

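Request:
jog_arm(plan=[0, 0, 0, 0, -0.12, 0, -1, 0, 0, -1.5, 0.05, -0.12, 0, -1, 0, 0, -3, 0.2, -0.12, 0, -1, 0, 0, -4.5, 0.35, -0.12, 0, -1, 0, 0, -5.8, 0.45, -0.12, 0, -1, 0, 0, -5.8, 0.48, -0.12, 0, -1])

```text
time: 21.6
tool_pos: [0.5783, 0.2305, 0.0505]
tool_rot: [0.666, 1.57, -0.602]
contact_force: [0.4, 0.3, -1.9]
opening: 0.0115
```

```bash
python3 - <<'E'
from h import *
s,_=toolR();print(s["time"],w2n(s["tool_pos"]),s["opening"],s["contact_force"])
sh(cov(-50,34.2,0))
snap("wrist","w26.png",(160,80,400,290),3.3);snap("side","s26.png",(220,150,360,290),5)
E
```

```text
21.6 [-0.00134341 -0.00012816  0.05046736] 0.01152418807931392 [ 0.40260145  0.29404073 -1.85096675]
rot [-0.03, 0.04, -0.03] shift [0.027, 0.134, -0.013]
```

View pics/w26.png

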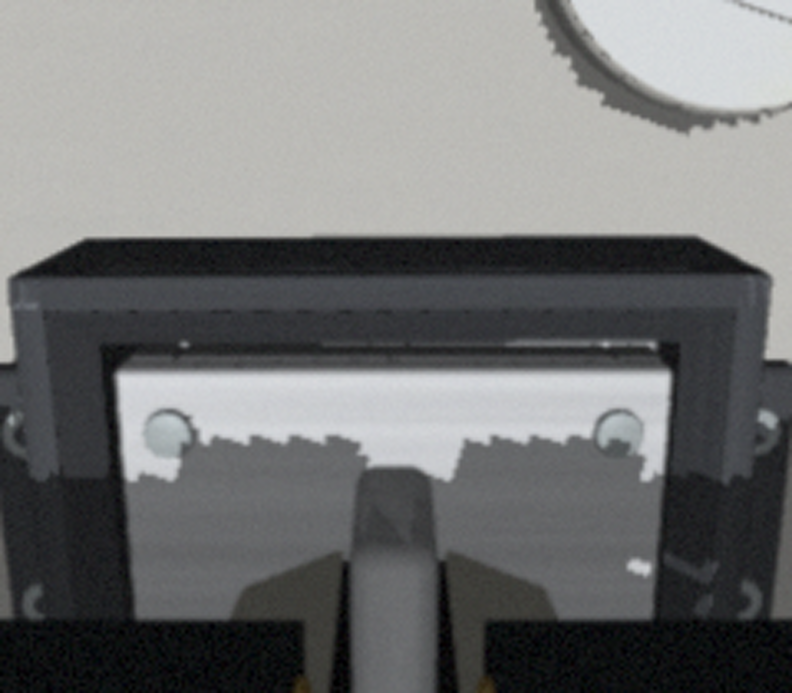

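View pics/s26.png

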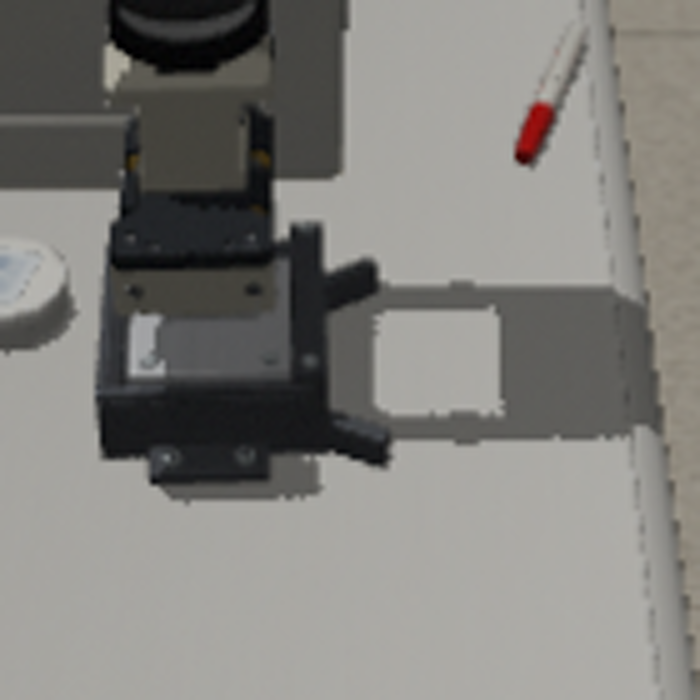

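Request:
jog_arm(plan=[0, 0, 0, 0.05, 0.1, 0, -1, 0, 0, 0, 0.1, 0.1, 0, -1, 0, 0, 0, 0.1, 0.1, 0, -1])

```text
time: 22.0
tool_pos: [0.5789, 0.2307, 0.0504]
tool_rot: [-0.014, 1.57, -1.282]
contact_force: [-3.1, -1.6, 4.8]
opening: 0.012
```

```bash
python3 - <<'E'
from h import *
s,_=toolR();print(s["time"],w2n(s["tool_pos"]),s["opening"],s["contact_force"])
sh(cov(-50,34.2,0))
E
```

```text
22.0 [-0.0006482  -0.00010364  0.05036443] 0.011975918091650724 [-3.05055281 -1.64120495  4.77274693]
rot [-0.03, 0.04, 0.0] shift [0.016, 0.065, -0.01]
```

Request:
jog_arm(plan=[0, 0, 0, 0, 0, 0, -0.3, 0, 0, 0, 0, 0, 0, -0.3, 0, 0, 0, 0, 0, 0, -0.3, 0, 0, 0, 0, 0, 0, -0.3, 0, 0, 0, -2, 0, 0, -0.3, 0, 0, 0, -6, 0, 0, -0.3, 0, 0, 0, -11, 0, 0, -0.3, 0, 0, 0, -15, -6, 0, -0.3, 0, 0, 0, -15, -10, 0, -0.3, 0, 0, 0, -15, -10, 0, -0.3])

```text
time: 23.0
tool_pos: [0.4797, 0.2001, 0.2009]
tool_rot: [-1.106, 1.569, -2.373]
contact_force: [0.1, 0.3, 0.3]
opening: 0.0321
```

```bash
python3 - <<'E'
from h import *
s,_=toolR();print(s["time"],w2n(s["tool_pos"]),s["opening"],s["contact_force"])
c=snap("wrist","w27.png");snap("side","s27.png",(220,150,360,290),5)
im=c["image"][:,:,::-1]
cv2.imwrite("pics/w27a.png",cv2.resize(im[0:180,180:380],None,fx=4,fy=4*.83,interpolation=cv2.INTER_CUBIC))
E
```

```text
23.0 [-0.10442421  0.00038981  0.20086152] 0.03212609116774908 [0.06567391 0.33308243 0.31210051]
```

View pics/w27.png

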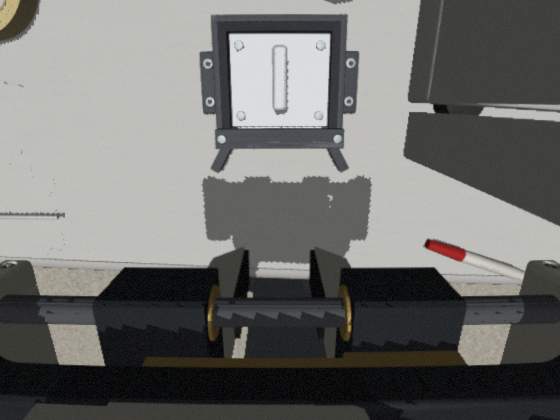

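View pics/s27.png

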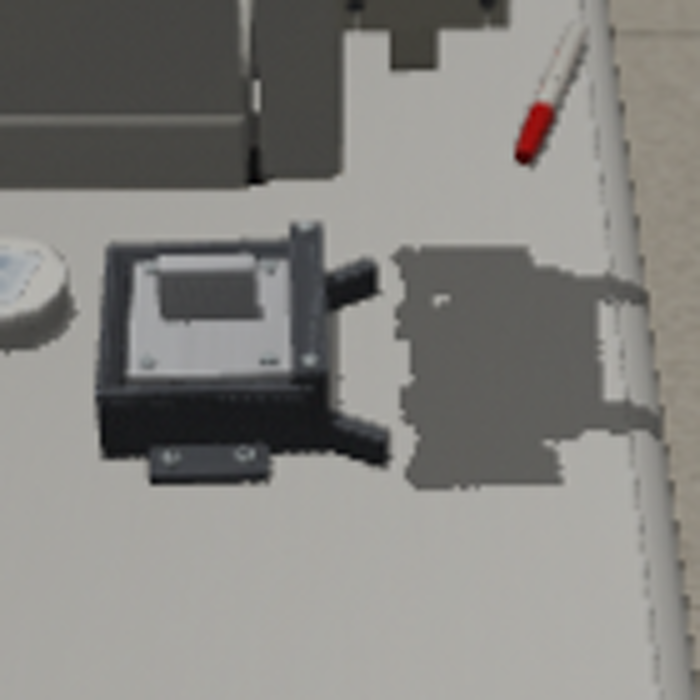

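```bash
python3 - <<'E'
from h import *
c=load("w27.png");im=c["image"][:,:,::-1]
cv2.imwrite("pics/w27b.png",cv2.resize(im[5:160,195:365],None,fx=3.8,fy=3.8,interpolation=cv2.INTER_CUBIC))
E
```

```text
(no output)
```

View pics/w27b.png

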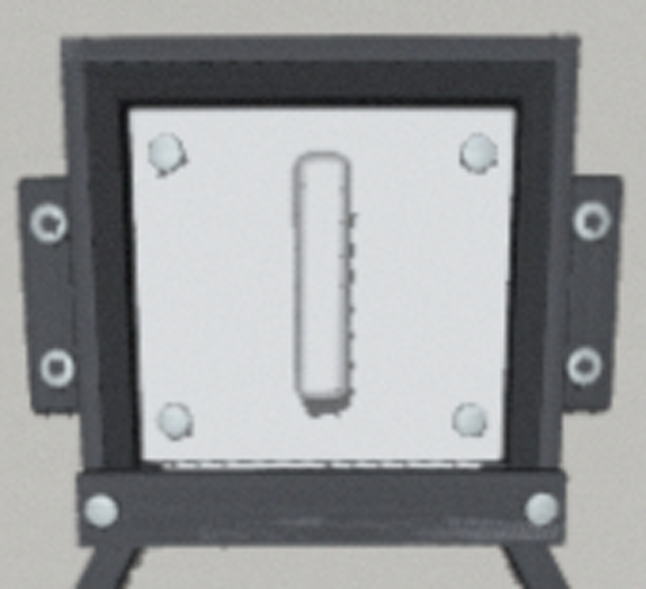

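```bash
python3 - <<'E'
from h import *
c=load("w27.png");o=([195,5],3.8)
p=quad(c,[(128,108),(516,108),(502,461),(142,461)],.042,*o,"plate");print(w2n(p)*1000, w2n(p.mean(0))*1000)
p=quad(c,[(101,511),(542,509)],.056,*o,"bolts");print(w2n(p)*1000)
p=quad(c,[(62,38),(580,38)],.044,*o,"back");print(w2n(p)*1000)
p=quad(c,[(296,152),(351,152),(350,400),(296,400)],.078,*o,"rib")
E
```

```text
plate c [578.9 230.6  42. ] yaw 17.43 sizes [np.float64(89.2), np.float64(79.6), np.float64(88.8), np.float64(79.6)]
[[ 39.14201702  44.37564224  42.        ]
 [ 39.1589972  -44.81945261  42.        ]
 [-40.47820383 -44.66487673  42.        ]
 [-40.49064872  44.15024884  42.        ]] [-0.66695958 -0.23960956 42.        ]
bolts [[514.9, 265.7, 56.0], [546.8, 165.5, 56.0]]  yaw 17.66374430850254 len 105.16878338162016
[[-51.23701279  52.46998831  56.        ]
 [-50.75290087 -52.69768084  56.        ]]
back [[613.0, 302.8, 44.0], [648.0, 191.2, 44.0]]  yaw 17.40902376030138 len 116.94323463855571
[[ 53.47919313  58.48364491  44.        ]
 [ 53.49761103 -58.45958827  44.        ]]
rib c [578.9 230.3  78. ] yaw 17.32 sizes [np.float64(11.3), np.float64(49.3), np.float64(11.6), np.float64(49.3)]
```

```bash
python3 - <<'E'
from cell import robot
print(robot.hand_in())
E
```

```text
the job is handed in; nothing more can be done
None
```

The flow cell is built up in the nest, and I handed the job in at about 23 s of the 66 s allowed. The hand-in reports no verdict, so everything below comes from my own checks.

- **Body block:** My first push jammed at the mouth with about 26 N, because the block was about 2–3 mm too far left. I backed off, nudged it from its left side and pushed again until it stopped on the back wall with about 24 N horizontally. It sat about 2 mm to one side (y ≈ −2 mm) and square, with its front face measured at x ≈ 41 mm against the wall at 42 mm. That is within tolerance. I last measured it before the spacer went in, because the finished stack hides it.
- **Spacer:** I gripped it by the web, lowered it and released it inside the pocket. The picture after release showed it flat and square. I took no separate position measurement after that.
- **Cover:** I tilted it about 0.3 rad, slid its tongue under the lip without resistance (tongue edge at about x = −47 mm, z = 37.6 mm), swung it flat until it pressed lightly on the spacer, and released it.
- **Final check:** With the arm clear, the cover measured x ≈ −0.7 mm and y ≈ −0.2 mm in the nest, with its yaw within 0.1° of the nest's. The apparent plate and rib sizes fit it lying flat at home height.
- **Bystanders:** The arm never went near them. I didn't measure their positions again at the end.

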